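# Stack a machine foot in the sliding nest and clamp it under the arbor press

## Task

Make up the machine foot in the arbor press: draw the empty sliding fixture out clear of the press head and stack in its pocket, squarely and lying flat, first the aluminium foot body the right way up, then every rubber pad that is lying on the bench, then the steel top plate on top. Push the fixture fully home under the ram, then bring the ram down with the press lever until it bears on the plate, and leave the stack clamped like that with the lever let go. Leave the other things on the bench where they are.

Things in the scene. Friction and masses are not known exactly. Their poses are not given: they have to be found in the camera images.
- press: Green arbor press, fixed. Origin on the bench on the ram's axis; x away from the robot to the column, y left along the slide, z up. Base plate x -75 to 75, y -290 to 80 mm, 12 mm high; two guide bars along y, 28 mm high. Head x -50 to 88, y -35 to 35 mm overhangs from 140 to 240 mm high. Column behind, x 75 to 150 mm, 250 mm high. Lever on the left (+y) side.
- carriage (a joint): Sliding fixture, m along the press's +y: 0 = drawn out to its outer stop (pocket centre at y = -220 mm of the press, clear of the head, where it is loaded), 0.22 = fully home at the inner stop, pocket exactly under the ram. Starts between, partly under the head. Friction 2 N and light damping; stays where left.
- nest (a point): Centre of the pocket's floor, 30 mm above the bench, on the fixture, axes as the press's. Pocket square, 66 x 66 mm inside, sides along x and y, made of four steel corner angles 7 mm thick with 13 mm legs: each side has a 40 mm gap in its middle for a finger. Angles 65 mm high, the top 9 mm flared as a lead-in. Fixture plate, level with the floor: 98 (x) by 110 mm (y).
- grip (a point): Middle of the fixture's upright black round grip, 24 mm diameter, from 45 to 85 mm above the bench (this point 65 mm); 120 mm from the pocket's centre towards -y, on a tongue 34 mm wide whose top is 30 mm above the bench. For pinching from above, to pull and push the fixture.
- lever (a joint): Press lever, rad: 0 = up (as high as it goes), grows as the lever is pushed down, to 1.35. It drives the ram through rack and pinion: the ram goes down 30 mm per rad. Starts at 0 to 0.1. Stays where it is left (friction; a push of 2 to 5 N on the bar moves it).
- lever_hub (a point): Centre of the lever's hub, on the left (+y) side of the press, 190 mm above the bench. The lever swings about the press's y axis in the vertical plane through this point; at 0 it points from the hub towards -x of the press (to the robot) and 0.5 rad above level; at joint value a it points 0.5 - a rad above level.
- lever_mid (a point): Point on the axis of the lever's round steel bar (16 mm diameter), 170 mm out from the hub; the bar runs on to a black ball of 30 mm at 208 mm. Can be pushed down from above.
- ram: Steel ram of the press, square bar 30 mm with a round foot of 44 mm at its lower end. Origin at the centre of its lower face, on the press's axis; 110 mm above the bench when the lever is at 0, moves only vertically. The tallest stack (four pads) ends 90 mm above the bench, the lowest (two pads) 78 mm.
- foot_body: Aluminium foot body, a square block 60 x 60 mm, 28 mm high, edges rounded; dark bore of 28 mm and four small dark holes show on its top, dark slots on its sides. Stands right way up. Origin at the centre of its underside, sides along its x and y, z up. About 0.2 to 0.4 kg.
- pad1: Black rubber pad, square 60 x 60 mm, 6 mm thick, with a square hole of 20 mm in the middle. Lies flat on the bench. Origin at its centre, sides along its x and y. 50 g. Two to four such pads are there; either face may be up.
- pad2: Another such rubber pad; may be absent.
- pad3: Another such rubber pad; may be absent.
- pad4: Another such rubber pad; may be absent.
- top_plate: Plain bright steel top plate, square 60 x 60 mm, 8 mm thick, a small dark dimple in the middle of each face, lying flat on the bench. Origin at its centre, sides along its x and y. Either face may be up. About 0.15 to 0.3 kg.
- grease_can: Bystander: closed metal can, 66 mm diameter, 80 mm high, standing behind the right end of the slide; origin at the centre of its underside.
- screw_jar: Bystander: glass jar with a steel cap, 68 mm diameter, 85 mm high; origin at the centre of its underside.
- wrench: Bystander: steel wrench, 190 mm long, lying behind the slide, right of the column.
- hammer: Bystander: hammer, 270 mm long, lying left of the press.
- screwdriver: Bystander: screwdriver, 200 mm long, lying at the right.
- offcut: Bystander: rectangular dark steel offcut, 90 x 45 x 20 mm, lying at the near right.
- brush_tin: Bystander: open steel tin, 80 mm diameter, 100 mm high, standing at the near left, in front of the lever; origin at the centre of its underside.
Things that resemble listed ones, but are neither listed nor needed, are in the scene too. What is shaped like the pad4 but green, orange or turquoise is not meant.

How it is judged (in metres and radians):
On the way, in this order (a step that is already met when the one before it is completed fails the run):
1. the foot body stands in the pocket, down on its floor, and is let go (horizontal distance between foot_body and nest below 0.006 m and z of foot_body in the frame of nest below 0.004 m and angle between foot_body's own z axis and vertical below 0.06 rad and contact force between the fingers and foot_body below 0.1 N), for 0.2 s.
2. every rubber pad lies flat in the pocket on the foot body, and is let go (horizontal distance between each of pad1, pad2, pad3, pad4 and nest below 0.007 m and z of pad1 in the frame of nest between 0.029 and 0.052 m and (angle between pad1's own z axis and vertical below 0.07 rad or angle between pad1's own z axis and vertical above 3.07 rad) and z of pad2 in the frame of nest between 0.029 and 0.052 m and (angle between pad2's own z axis and vertical below 0.07 rad or angle between pad2's own z axis and vertical above 3.07 rad) and z of pad3 in the frame of nest between 0.029 and 0.052 m and (angle between pad3's own z axis and vertical below 0.07 rad or angle between pad3's own z axis and vertical above 3.07 rad) and z of pad4 in the frame of nest between 0.029 and 0.052 m and (angle between pad4's own z axis and vertical below 0.07 rad or angle between pad4's own z axis and vertical above 3.07 rad) and contact force between the fingers and pad1 below 0.1 N and contact force between the fingers and pad2 below 0.1 N and contact force between the fingers and pad3 below 0.1 N and contact force between the fingers and pad4 below 0.1 N), for 0.2 s.
3. the steel top plate lies flat on top in the pocket, and is let go (horizontal distance between top_plate and nest below 0.007 m and z of top_plate in the frame of nest between 0.041 and 0.06 m and (angle between top_plate's own z axis and vertical below 0.07 rad or angle between top_plate's own z axis and vertical above 3.07 rad) and contact force between the fingers and top_plate below 0.1 N), for 0.2 s.
4. the loaded fixture is fully home under the ram (value of joint carriage above 0.216 m and horizontal distance between top_plate and nest below 0.007 m and z of top_plate in the frame of nest between 0.041 and 0.06 m and (angle between top_plate's own z axis and vertical below 0.07 rad or angle between top_plate's own z axis and vertical above 3.07 rad)), for 0.2 s.
At the end, for the whole second after the job is handed in: Fixture within 4 mm of its inner stop; in its pocket the foot body upright on the floor (4 mm; centred within 6 mm), every pad present flat on it, the plate flat on top (centred within 7 mm, tilt under 0.07 rad); the ram bears on the plate with over 1 N; all at rest and let go (all of step 4 and horizontal distance between foot_body and nest below 0.006 m and z of foot_body in the frame of nest below 0.004 m and angle between foot_body's own z axis and vertical below 0.06 rad and horizontal distance between each of pad1, pad2, pad3, pad4 and nest below 0.007 m and z of pad1 in the frame of nest between 0.029 and 0.052 m and (angle between pad1's own z axis and vertical below 0.07 rad or angle between pad1's own z axis and vertical above 3.07 rad) and z of pad2 in the frame of nest between 0.029 and 0.052 m and (angle between pad2's own z axis and vertical below 0.07 rad or angle between pad2's own z axis and vertical above 3.07 rad) and z of pad3 in the frame of nest between 0.029 and 0.052 m and (angle between pad3's own z axis and vertical below 0.07 rad or angle between pad3's own z axis and vertical above 3.07 rad) and z of pad4 in the frame of nest between 0.029 and 0.052 m and (angle between pad4's own z axis and vertical below 0.07 rad or angle between pad4's own z axis and vertical above 3.07 rad) and contact force between ram and top_plate above 1 N and linear speed of top_plate below 0.01 m/s); the robot touches nothing.
It fails at once if another thing on the bench is knocked over or shoved more than 30 mm (distance of any of grease_can, screw_jar, wrench, hammer, screwdriver, offcut, brush_tin from where it was at the start of the episode above 0.03 m or angle between any of grease_can, screw_jar, brush_tin's own z axis and vertical above 0.6 rad).
Of pad1, pad2, pad3, pad4 only 2 to 4 are there at a start; the rules pass over those that are not, and their reading is None.
At some moment in a run one of foot_body, pad1, pad2, pad3, pad4, top_plate may be knocked a few centimetres aside while the robot is not near it.
It also fails if it takes over 208 s, if anything falls off the work surface, if the arm or the gripper's body presses on something with over 40 N, if the wrist force passes 120 N, or if a joint passes its speed limit or range.

## Robot

A 6-joint arm with a two-finger parallel gripper is mounted at the origin on the work surface. World frame = base frame: x ahead of the robot, y to its left, z up, the work surface at z = 0. Lengths are in mm, angles in degrees, forces in N, time in s.
With the tool pointing down it reaches from about 350 to 850 mm from the base axis. Payload 8.1 kg.
Tool frame: the origin (TCP) lies on the centre line of the jaws, within the pads' length; the fingertips stand 14 mm ahead of it and the grasp point (between the pads) lies 5 mm behind it; z points along the fingers, y is the line along which they close (so a half turn about z gives the same grasp; the last joint's range is limited). The gripper opens to 85 mm and grips with 20 to 120 N. Pads are 22 mm wide; open, the fingers measure 114 mm over their backs; the gripper's body (76 mm by 85 mm) begins 54 mm behind the grasp point. The pads swing forward as they close: fully open they stand 13 mm farther back than shut.
Start: joints at [-81.612, 7.471, 85.268, -0, 87.261, -4.893], TCP at [137.858, -583.953, 245.292] pointing down, gripper open.
Joint ranges: [-169.43, 169.43], [-51.17, 129.36], [1.28, 143.12], [-76.62, 256.62], [0, 156.53], [-152.29, 152.29]. Speed limits (degrees/s): [136.94, 136.94, 159.86, 180, 180, 180].

## Interface

Orientations are given as [roll, pitch, yaw] about the fixed x, y, z axes, in that order (R = Rz(yaw) Ry(pitch) Rx(roll)).
In Python, from bench import sense, snapshot, camera_info, hand_in gives the robot as it stands. The module is installed in compiled form; this text tells all that it offers.
- The arm moves only by the tool apply_moves, never from a script. Its argument "deltas" is a list of rows, each a list of 7 numbers: the shift along the tool's x, y, z scaled (see below), then the turn, a rotation vector about the tool's x, y, z scaled (see below), then the opening, from 0 (shut) to 1 (fully open). In form: [[dx, dy, dz, ax, ay, az, claw], ...]. A call has 1 to 8 rows; each row shifts and turns the commanded pose from where the row before left it, along the tool's axes as they then stand; what a row does not reach is not made up. The controller multiplies each number of a shift by 0.03 m and each number of a turn by 0.08 rad. A row lasts 1/8 s, in which the tool goes at most 62.5 mm and 10.7 degrees, less where a joint would pass 70% of its speed; a pose out of reach is approached as far as the arm can. A call with a number of a shift or a turn outside -1 to 1 is refused whole. A call with a gripper value outside its range is refused whole. The fingers move at their own pace and stop on an object; "grip_force" is the grip in N (left out, the last holds). Time passes only in rows, so rows that do not move let the fingers close. It gives the time, the measured TCP pose, the force, the opening and the grip force at its end, in the units of the state.
- sense(): the state, without advancing time (a new reading comes with each control period).
- snapshot(name): name is "side" or "top"; returns the picture (400x640x3 uint8, red, green, blue); there is no depth.
- camera_info(name): a dict with "vertical_fov" (degrees; the focal length in pixels is half the picture's height over the tangent of half this angle, whatever the lens; pixels are square), "cx", "cy" (the principal point, pixels), "origin" and "rotation" of the camera in the world. Camera axes: x right, y up, looking along -z (the intrinsics and any distortion apply to the point x, -y, -z); pixel columns grow to the right and rows downward; lengths in mm; the calibration is good to about 2 mm. A picture is of the moment at which its call begins. camera_info takes no time and is no camera call.
- hand_in(): hands the job in; it is judged then, once.
The state is a dict: "time": time; "joint_pos": joint angles; "qd": joint speeds; "joint_efforts": joint torques, N m; "tool_pos": TCP position; "tcp_rot": TCP orientation; "ft_force": force on the tool from outside, world axes, zero at the start; "wrist_torque": the same for the moment, N m; "finger_gap": finger opening in mm; "grip_force": force on a finger pad.
Only numpy, scipy, OpenCV 4.12 (cv2) and the standard library are available. Lean on these libraries where they do the work, as an engineer would, in place of code of your own. Each camera call takes 0.05 s, during which the arm holds its last target. There are 200 camera calls.

## Working session

There is one attempt and no reset: what is moved stays moved. The work goes in short steps, Python scripts to look and compute and a tool call to move; the robot and the scene stay as the last step left them, time stands still between calls to the robot, and variables do not carry over. Pictures are saved under pics/ and viewed, at most 14 in all, crops included, and the job is handed in when it is done.

Besides the shell and the picture viewer there is one more tool, called after "Call:" by a JSON object that holds its "method" and its "body", one argument or row to a line. apply_moves: Moves the arm, as the interface text tells. Its arguments: {"type":"object","properties":{"deltas":{"type":"array"},"grip_force":{"type":"number"}},"required":["deltas"]}

```bash
mkdir -p pics
python3 - <<'E'
from bench import sense, snapshot, camera_info
import cv2
for n in("side","top"):
    cv2.imwrite(f"pics/{n}0.png",snapshot(n)[:,:,::-1]); print(n,camera_info(n))
print(sense())
E
```

```text
side {'vertical_fov': 53.43374170106699, 'cx': 322.98922979300585, 'cy': 201.53570384321947, 'origin': array([ 198.62610396, -990.21059576, 1097.84303652]), 'rotation': array([ 45.86417147,  -0.26981824, -18.26727252])}
top {'vertical_fov': 44.24662711685922, 'cx': 320.70024480473336, 'cy': 197.12330615522353, 'origin': array([ 250.16331351,  -52.51642589, 1610.68385582]), 'rotation': array([  9.5021984 ,  -0.69584782, -90.56823233])}
{'time': 0.1, 'joint_pos': array([-8.16118427e+01,  7.51263605e+00,  8.53237980e+01,  6.13224180e-04,
        8.72616136e+01, -4.89477685e+00]), 'qd': array([-0.00586446, -0.19518079, -0.10903049,  0.01097621,  0.00390501,
       -0.04764409]), 'joint_efforts': array([ 7.21576434e-04, -5.70957828e+01, -5.01942873e+01, -7.45045941e-05,
        8.21565860e-03,  6.91520381e-05]), 'tool_pos': array([ 137.7938297 , -583.47188159,  244.32270506]), 'tcp_rot': array([-1.79902362e+02, -8.97625584e-03,  1.32828966e+01]), 'ft_force': array([ 0.69834311, -0.87439478,  0.90539488]), 'wrist_torque': array([ 0.02842279, -0.00723073,  0.01262757]), 'grip_force': 0.0, 'finger_gap': 85.2364724723032}
```

View pics/top0.png

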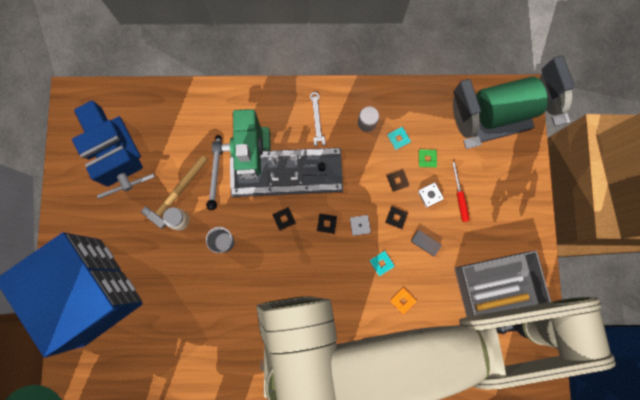

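View pics/side0.png

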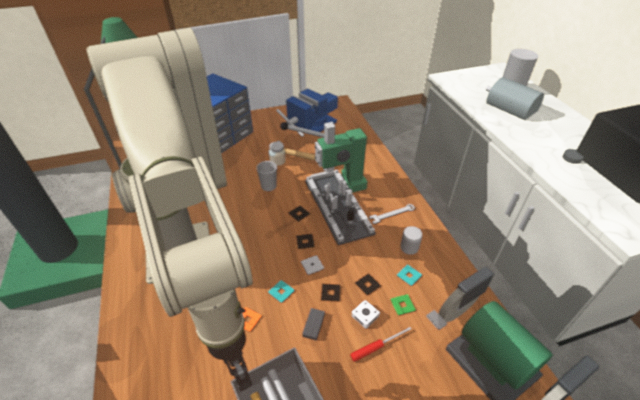

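The top view shows four black squares at (284,218), (327,223), (397,180) and (397,217). The grey square at (360,225) is probably the top plate, and the bright block at (431,194) is the foot body. The turquoise, green and orange ones are decoys. The fixture is at about (290,170) with its grip at (322,166). I'll enlarge to confirm.

```bash
cat > h.py <<'E'
import numpy as np, cv2
from scipy.spatial.transform import Rotation as R
from bench import sense, snapshot, camera_info
def cam(n):
    c=camera_info(n); return c,R.from_euler('xyz',c['rotation'],degrees=True),200/np.tan(np.radians(c['vertical_fov']/2))
def ray(n,u,v):
    c,r,f=cam(n); d=r.apply([(u-c['cx'])/f,-(v-c['cy'])/f,-1]); return c['origin'],d
def onz(n,u,v,z):
    o,d=ray(n,u,v); return o+d*(z-o[2])/d[2]
def proj(n,p):
    c,r,f=cam(n); q=r.inv().apply(np.asarray(p,float)-c['origin'])
    return np.array([c['cx']+f*q[...,0]/-q[...,2], c['cy']-f*q[...,1]/-q[...,2]]).T
E
python3 - <<'E'
from h import *
t=cv2.imread('pics/top0.png'); s=cv2.imread('pics/side0.png')
a=cv2.resize(t[120:270,225:475],(800,480),interpolation=cv2.INTER_CUBIC)
cv2.imwrite('pics/ct.png',a)
cv2.imwrite('pics/cs.png',cv2.resize(s[130:340,270:450],(514,600),interpolation=cv2.INTER_CUBIC))
for u,v in [(284,218),(327,223),(397,180),(397,217),(360,225),(431,194)]:
    print(u,v,onz('top',u,v,6).round(0))
for u,v in [(299,213),(305,241),(368,284),(331,292),(313,265),(365,314)]: print(u,v,onz('side',u,v,6).round(0))
E
```

```text
284 218 [450.  46.   6.]
327 223 [432. -94.   6.]
397 180 [ 574. -330.    6.]
397 217 [ 450. -325.    6.]
360 225 [ 425. -203.    6.]
431 194 [ 526. -441.    6.]
299 213 [449.  45.   6.]
305 241 [431. -96.   6.]
368 284 [ 575. -334.    6.]
331 292 [ 450. -325.    6.]
313 265 [ 427. -206.    6.]
365 314 [ 524. -432.    6.]
```

View pics/ct.png

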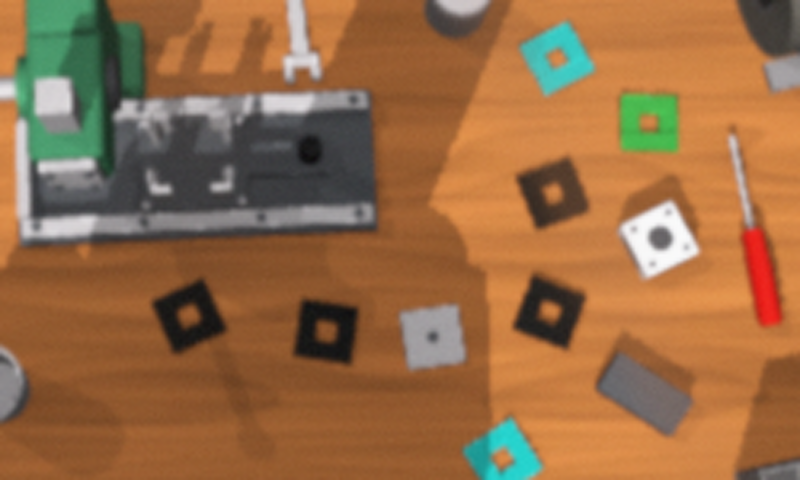

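View pics/cs.png

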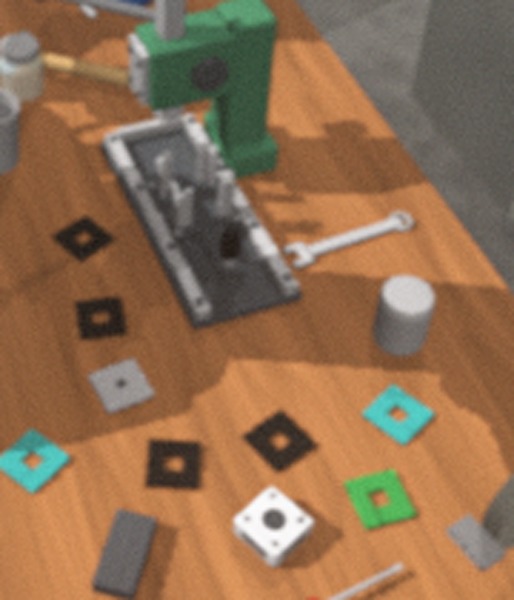

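The crops confirm it. Four black pads with square holes are at (284,218), (327,223), (397,180) and (397,217) in the top view; the third is sunlit black. The plain plate with a dimple at (360,225) is the top plate. The block at (431,194), with its bore and holes facing up, is the foot body. The turquoise, green and orange squares don't fit.

```bash
cat > find.py <<'E'
from h import *
def blobs(n,img,lo=120,hi=1400):
    b,g,r=[cv2.GaussianBlur(img,(3,3),0)[:,:,::-1][:,:,i].astype(int) for i in (2,1,0)]
    big=lambda a:cv2.resize(a.astype(np.float32),None,fx=4,fy=4,interpolation=cv2.INTER_CUBIC)
    R_,G,B=big(r),big(g),big(b); mx=np.maximum(np.maximum(R_,G),B)
    out=[]
    for kind,m,z in (('pad',(mx<95)&(R_-B<34),6),('plate',(np.abs(R_-B)<28)&(mx>95)&(mx<190),8),('body',(mx>195)&(np.abs(R_-B)<40),28)):
        cs,_=cv2.findContours(m.astype(np.uint8),cv2.RETR_EXTERNAL,cv2.CHAIN_APPROX_NONE)
        for c in cs:
            if not lo*16<cv2.contourArea(c)<hi*16: continue
            P=np.array([onz(n,(x+.5)/4-.5,(y+.5)/4-.5,z)[:2] for x,y in cv2.convexHull(c)[:,0]])
            (cx,cy),(w,h),a=cv2.minAreaRect(P.astype(np.float32))
            if 48<min(w,h) and max(w,h)<72 and 330<cx<680 and -600<cy<150: out.append((kind,round(cx,1),round(cy,1),round(w),round(h),round((a+45)%90-45,1)))
    return sorted(out)
def look(tag=None):
    for n in('top','side'):
        im=snapshot(n)
        if tag: cv2.imwrite(f'pics/{n}{tag}.png',im[:,:,::-1])
        for o in blobs(n,im): print(n,*o)
E
python3 - <<'E'
from find import *
for n in('top','side'):
    im=cv2.imread(f'pics/{n}0.png')[:,:,::-1]
    for o in blobs(n,im): print(n,*o)
im=cv2.imread('pics/top0.png').astype(int); d=im[:,:,2]-im[:,:,0]
for u in range(238,340,12): print(u,[int(x) for x in d[186:202,u]])
for u,v in [(342.8,191.25),(231.9,195.6)]: print(onz('top',u,v,0).round(1))
print('far right z12',onz('top',341.3,148.8,12).round(1))
print('grip top',onz('top',321.6,166.9,85).round(1),'side z65',onz('side',351.2,215,65).round(1))
E
```

```text
top body 521.8 -434.2 61 64 24.6
top pad 432.2 -93.0 62 62 -8.6
top pad 448.8 47.6 63 61 24.2
top pad 450.3 -323.1 57 58 -22.4
top pad 573.8 -330.0 56 54 19.0
top plate 425.0 -201.8 57 58 8.0
top plate 649.0 -434.3 55 55 -1.1
side body 518.3 -437.0 69 60 25.5
side pad 431.5 -94.7 67 62 -8.0
side pad 448.4 45.9 65 65 24.0
side pad 449.3 -325.3 58 56 -22.3
side pad 574.0 -333.4 57 58 19.9
side plate 424.3 -204.2 58 61 7.6
side plate 647.3 -437.7 58 57 -2.2
238 [-3, -5, 1, 2, 0, 0, 0, 0, -3, 0, 27, 66, 88, 98, 100, 101]
250 [-2, 0, 0, 1, 2, 2, 1, 0, -1, 21, 75, 115, 122, 117, 108, 103]
262 [-1, 0, 0, 1, 0, 3, 1, 2, 5, 34, 69, 87, 96, 101, 103, 98]
274 [-1, 1, 4, 1, 2, 0, 2, 1, 16, 56, 83, 91, 92, 94, 95, 96]
286 [2, 2, 3, 3, 3, 1, -1, 9, 44, 76, 84, 79, 81, 86, 88, 86]
298 [3, 3, 0, 1, 2, 0, 1, 24, 59, 81, 86, 82, 87, 91, 94, 89]
310 [2, 0, 1, 0, -1, -2, 7, 49, 84, 89, 86, 87, 90, 90, 94, 91]
322 [1, -1, -1, 0, -1, 0, 20, 63, 88, 92, 89, 88, 91, 93, 95, 94]
334 [1, -2, 1, 1, 0, 11, 51, 87, 100, 99, 99, 99, 102, 101, 100, 103]
[ 538.8 -148.5    0. ]
[527.  219.5   0. ]
far right z12 [ 681.2 -145.3   12. ]
grip top [602.7 -77.4  85. ] side z65 [611.9 -78.6  65. ]
```

The foot body is at about (520,-435), yaw 25. The pads are at (432,-94), (449,47), (450,-324) and (574,-331), and the plate is at (425,-203). The press yaw is about 1.8° with its origin near (604,144), and the base edge measures 368 mm against 370 given. The grip is near (611,-78). I'll move over the grip.

Call:
{"method": "apply_moves", "body": {
  "deltas": [
    [0, 0, 0, 0, 0, 0.84, 1],
    [0, 0, 0, 0, 0, 0.83, 1],
    [0, 0, 0, 0, 0, 0.83, 1],
    [0.96, -0.96, 0, 0, 0, 0, 1],
    [0.96, -0.96, 0, 0, 0, 0, 1],
    [0.96, -0.96, 0, 0, 0, 0, 1],
    [0.96, -0.96, 0, 0, 0, 0, 1],
    [0.96, -0.96, 0, 0, 0, 0, 1]
  ],
  "grip_force": 40
}}

```text
time: 1.1
tool_pos: [277.8, -434.1, 244.8]
tcp_rot: [-180.0, 0.0, 1.8]
ft_force: [0.4, -0.5, 0.0]
finger_gap: 85.5
grip_force: 0.0
```

Call:
{"method": "apply_moves", "body": {
  "deltas": [
    [0.96, -0.96, 0, 0, 0, 0, 1],
    [0.96, -0.96, 0, 0, 0, 0, 1],
    [0.96, -0.96, 0, 0, 0, 0, 1],
    [0.96, -0.96, 0, 0, 0, 0, 1],
    [0.96, -0.96, 0, 0, 0, 0, 1],
    [0.96, -0.96, 0, 0, 0, 0, 1],
    [0.96, -0.96, 0, 0, 0, 0, 1],
    [0.96, -0.96, 0, 0, 0, 0, 1]
  ]
}}

```text
time: 2.1
tool_pos: [500.7, -196.6, 244.9]
tcp_rot: [-180.0, 0.0, 1.8]
ft_force: [0.1, -0.4, 0.3]
finger_gap: 85.3
grip_force: 0.0
```

Call:
{"method": "apply_moves", "body": {
  "deltas": [
    [0.96, -0.96, 0, 0, 0, 0, 1],
    [0.96, -0.96, 0, 0, 0, 0, 1],
    [0.96, -0.96, 0, 0, 0, 0, 1],
    [0.96, -0.96, 0, 0, 0, 0, 1],
    [0, 0, 0, 0, 0, 0, 1],
    [0, 0, 0, 0, 0, 0, 1]
  ]
}}

```text
time: 2.85
tool_pos: [611.2, -79.1, 244.7]
tcp_rot: [180.0, 0.1, 1.8]
ft_force: [-0.1, -0.7, -0.5]
finger_gap: 85.1
grip_force: 0.0
```

Call:
{"method": "apply_moves", "body": {
  "deltas": [
    [0, 0, 0.9, 0, 0, 0, 1],
    [0, 0, 0.9, 0, 0, 0, 1],
    [0, 0, 0.9, 0, 0, 0, 1],
    [0, 0, 0.9, 0, 0, 0, 1],
    [0, 0, 0.9, 0, 0, 0, 1],
    [0, 0, 0.9, 0, 0, 0, 1],
    [0, 0, 0.5, 0, 0, 0, 1],
    [0, 0, 0, 0, 0, 0, 1]
  ]
}}

```text
time: 3.85
tool_pos: [610.4, -79.5, 67.2]
tcp_rot: [-180.0, 0.1, 1.8]
ft_force: [0.2, -0.6, 1.1]
finger_gap: 85.6
grip_force: 0.0
```

Call:
{"method": "apply_moves", "body": {
  "deltas": [
    [0, 0, 0, 0, 0, 0, 0],
    [0, 0, 0, 0, 0, 0, 0],
    [0, 0, 0, 0, 0, 0, 0],
    [0, 0, 0, 0, 0, 0, 0],
    [0, 0, 0, 0, 0, 0, 0],
    [0, 0, 0, 0, 0, 0, 0]
  ]
}}

```text
time: 4.6
tool_pos: [612.2, -79.0, 69.3]
tcp_rot: [180.0, -0.1, 1.8]
ft_force: [-0.4, 0.2, 6.2]
finger_gap: 23.2
grip_force: 39.2
```

Call:
{"method": "apply_moves", "body": {
  "deltas": [
    [0, 0.3, 0, 0, 0, 0, 0],
    [0, 0.5, 0, 0, 0, 0, 0],
    [0, 0.6, 0, 0, 0, 0, 0],
    [0, 0.6, 0, 0, 0, 0, 0],
    [0, 0.6, 0, 0, 0, 0, 0],
    [0, 0.6, 0, 0, 0, 0, 0],
    [0, 0.4, 0, 0, 0, 0, 0],
    [0, 0.1, 0, 0, 0, 0, 0]
  ]
}}

```text
time: 5.6
tool_pos: [616.1, -190.7, 69.3]
tcp_rot: [180.0, -0.1, 1.8]
ft_force: [1.9, 2.4, 5.9]
finger_gap: 23.0
grip_force: 40.0
```

Call:
{"method": "apply_moves", "body": {
  "deltas": [
    [0, 0.1, 0, 0, 0, 0, 0],
    [0, 0, 0, 0, 0, 0, 0]
  ]
}}

```text
time: 5.85
tool_pos: [616.2, -193.3, 69.2]
tcp_rot: [179.9, -0.1, 1.8]
ft_force: [2.2, -0.7, 5.1]
finger_gap: 23.2
grip_force: 39.8
```

Call:
{"method": "apply_moves", "body": {
  "deltas": [
    [0, 0.1, 0, 0, 0, 0, 0],
    [0, 0, 0, 0, 0, 0, 0]
  ]
}}

```text
time: 6.1
tool_pos: [616.3, -194.9, 69.3]
tcp_rot: [-179.9, -0.1, 1.8]
ft_force: [0.9, 6.1, 7.8]
finger_gap: 22.9
grip_force: 40.2
```

Call:
{"method": "apply_moves", "body": {
  "deltas": [
    [0, 0.1, 0, 0, 0, 0, 0],
    [0, 0, 0, 0, 0, 0, 0]
  ]
}}

```text
time: 6.35
tool_pos: [616.3, -195.0, 69.2]
tcp_rot: [-179.7, -0.0, 1.9]
ft_force: [-0.4, 17.6, 11.5]
finger_gap: 22.8
grip_force: 40.9
```

Call:
{"method": "apply_moves", "body": {
  "deltas": [
    [0, 0.1, 0, 0, 0, 0, 0],
    [0, 0, 0, 0, 0, 0, 0]
  ]
}}

```text
time: 6.6
tool_pos: [616.2, -195.1, 69.2]
tcp_rot: [-179.5, 0.0, 2.0]
ft_force: [-2.3, 29.6, 16.2]
finger_gap: 22.8
grip_force: 42.0
```

The grip is at the outer stop with y = -195.0, against a predicted -196. I'll let go, rise and turn to the foot body's yaw.

Call:
{"method": "apply_moves", "body": {
  "deltas": [
    [0, -0.15, 0, 0, 0, 0, 1],
    [0, 0, 0, 0, 0, 0, 1],
    [0, 0, -0.8, 0, 0, -0.84, 1],
    [0, 0, -1, 0, 0, -0.84, 1],
    [0, 0, -1, 0, 0, -0.84, 1],
    [0, 0, -1, 0, 0, -0.84, 1],
    [0, 0, -1, 0, 0, -0.84, 1],
    [0, 0, -0.5, 0, 0, -0.84, 1]
  ]
}}

```text
time: 7.6
tool_pos: [615.8, -198.6, 229.3]
tcp_rot: [179.9, -0.1, 25.0]
ft_force: [1.1, -0.3, -0.4]
finger_gap: 85.2
grip_force: 0.0
```

```bash
cat >> h.py <<'E'
def go(x,y,z,yaw):
    s=sense(); p=s['tool_pos']; y0=s['tcp_rot'][2]; dy=(yaw-y0+180)%360-180
    print('at',p.round(1),s['tcp_rot'].round(2)); a=np.radians(yaw)
    wx,wy=x-p[0],y-p[1]
    print('turn az',round(-np.radians(dy)/.08,2),'then dx %.2f dy %.2f dz %.2f'%((wx*np.cos(a)+wy*np.sin(a))/30,(wx*np.sin(a)-wy*np.cos(a))/30,(p[2]-z)/30))
E
python3 - <<'E'
from h import *
go(520,-435.5,90,25)
E
```

```text
at [ 615.8 -198.6  229.3] [ 1.7988e+02 -7.0000e-02  2.4990e+01]
turn az -0.0 then dx -6.23 dy 5.81 dz 4.64
```

Call:
{"method": "apply_moves", "body": {
  "deltas": [
    [-0.89, 0.83, 0, 0, 0, 0, 1],
    [-0.89, 0.83, 0, 0, 0, 0, 1],
    [-0.89, 0.83, 0, 0, 0, 0, 1],
    [-0.89, 0.83, 0, 0, 0, 0, 1],
    [-0.89, 0.83, 0, 0, 0, 0, 1],
    [-0.89, 0.83, 0, 0, 0, 0, 1],
    [-0.89, 0.83, 0, 0, 0, 0, 1],
    [0, 0, 0, 0, 0, 0, 1]
  ]
}}

```text
time: 8.6
tool_pos: [517.2, -437.3, 226.5]
tcp_rot: [-180.0, 0.1, 24.7]
ft_force: [1.0, -0.2, 0.7]
finger_gap: 85.7
grip_force: 0.0
```

Run:
```python
from find import *
look('1')
t=cv2.imread('pics/top1.png'); s=cv2.imread('pics/side1.png')
A=cv2.resize(t[140:200,270:350],(800,600),interpolation=cv2.INTER_CUBIC)
cv2.imwrite('pics/ct1.png',A)
u,v=proj('side',[611,-76,60]); print(u,v); u,v=int(u)-35,int(v)-26
print(u,v); cv2.imwrite('pics/cs1.png',cv2.resize(s[v:v+60,u:u+80],(800,600),interpolation=cv2.INTER_CUBIC))
for x,y in((612.5,-75),(610.5,-75)):
  for n in('top','side'): print(n,(proj(n,[[x+a*37.5,y+b*37.5,95] for a in(-1,1) for b in(-1,1)]) -(np.array([270,140]) if n=='top' else np.array([u,v])))*10)
go(520,-435.5,90,25)
```

```text
top pad 432.2 -93.0 64 63 -8.6
top pad 448.8 47.6 64 62 24.2
top pad 574.1 -330.3 57 55 19.0
top plate 425.1 -201.9 58 58 7.9
top plate 648.3 -434.8 57 57 -2.5
side body 518.1 -437.3 69 61 25.2
side pad 431.2 -94.9 66 62 -7.6
side pad 448.3 45.8 65 64 23.4
side pad 449.3 -325.3 57 56 -22.3
side pad 573.9 -333.5 57 58 19.8
side plate 424.1 -204.2 58 61 7.7
side plate 647.2 -437.6 58 57 -2.0
350.64539392624204 215.52283226969783
315 189
top [[628.78145463 346.91101285]
 [390.55957688 348.61644608]
 [625.47344599 115.64968457]
 [389.13802889 117.19027759]]
side [[303.00047164 290.59726705]
 [229.84032772 146.9156772 ]
 [502.62368021 242.74730945]
 [423.29854241 102.44589085]]
top [[628.87039162 353.12855572]
 [390.5977959  354.83845412]
 [625.56097915 121.76908639]
 [389.17564425 123.31401009]]
side [[297.60949142 291.88949242]
 [224.61817606 148.11608096]
 [497.36378749 244.00811297]
 [418.19892808 103.61812724]]
at [ 518.8 -434.7  226.7] [-1.7995e+02  1.0000e-02  2.4840e+01]
turn az -0.04 then dx 0.03 dy 0.04 dz 4.56
```

View pics/ct1.png

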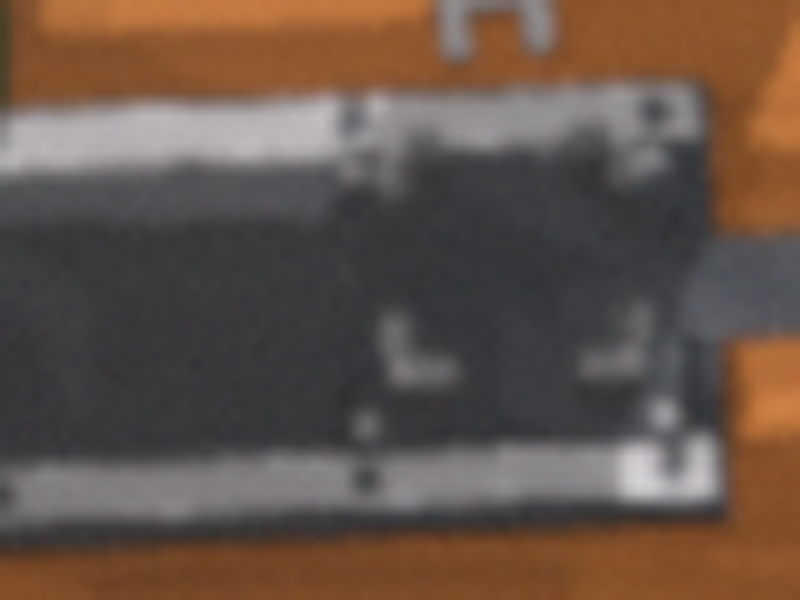

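View pics/cs1.png

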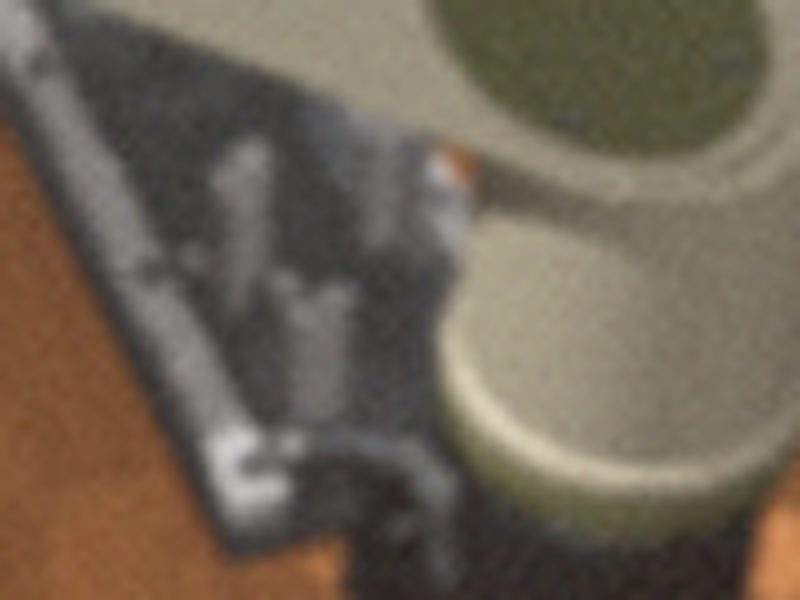

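The top crop shows the pocket angles at near-left (398,370) and near-right (632,365), and the far ones near row 130. That puts the nest centre at about (611.7,-75), matching the stop. The side crop agrees, with its angle tops at (242,150) and (310,282). I'll lower onto the foot body.

Call:
{"method": "apply_moves", "body": {
  "deltas": [
    [0.06, 0.05, 1, 0, 0, 0, 1],
    [0, 0, 1, 0, 0, 0, 1],
    [0, 0, 1, 0, 0, 0, 1],
    [0, 0, 1, 0, 0, 0, 1],
    [0, 0, 1, 0, 0, 0, 1],
    [0, 0, 1, 0, 0, 0, 1],
    [0, 0, 0.9, 0, 0, 0, 1],
    [0, 0, 0, 0, 0, 0, 1]
  ]
}}

```text
time: 9.7
tool_pos: [520.3, -432.1, 17.1]
tcp_rot: [-179.7, 0.1, 25.0]
ft_force: [-0.5, 0.4, 0.3]
finger_gap: 85.4
grip_force: 0.0
```

Call:
{"method": "apply_moves", "body": {
  "deltas": [
    [0, 0, 0, 0, 0, 0, 0],
    [0, 0, 0, 0, 0, 0, 0],
    [0, 0, 0, 0, 0, 0, 0],
    [0, 0, 0, 0, 0, 0, 0],
    [0, 0, 0, 0, 0, 0, 0]
  ]
}}

```text
time: 10.32
tool_pos: [522.9, -435.7, 22.6]
tcp_rot: [179.8, -0.1, 24.9]
ft_force: [0.2, 1.6, 6.9]
finger_gap: 59.2
grip_force: 45.9
```

Call:
{"method": "apply_moves", "body": {
  "deltas": [
    [0, 0, -0.5, 0, 0, 0, 0],
    [0, 0, -0.9, 0, 0, 0, 0],
    [0, 0, -0.9, 0, 0, 0.84, 0],
    [0, 0, -0.9, 0, 0, 0.84, 0],
    [0, 0, -0.9, 0, 0, 0.84, 0],
    [0, 0, -0.9, 0, 0, 0.84, 0],
    [0, 0, 0, 0, 0, 0.84, 0],
    [0, 0, 0, 0, 0, 0.84, 0]
  ],
  "grip_force": 60
}}

```text
time: 11.32
tool_pos: [521.7, -435.1, 171.8]
tcp_rot: [179.9, -0.0, 1.7]
ft_force: [0.0, 0.8, -2.1]
finger_gap: 58.7
grip_force: 67.4
```

Run:
```python
from h import *
s=sense(); print(s['ft_force'],s['finger_gap'],s['wrist_torque']); go(611.7,-75.1,60,1.84)
```

```text
[ 0.03603427  0.76663447 -2.14141041] 58.66841045490712 [-0.03193183  0.04565046  0.04651866]
at [ 521.7 -435.1  171.8] [ 1.7994e+02 -4.0000e-02  1.6900e+00]
turn az -0.03 then dx 3.39 dy -11.90 dz 3.73
```

Call:
{"method": "apply_moves", "body": {
  "deltas": [
    [0.283, -0.992, 0, 0, 0, 0, 0],
    [0.283, -0.992, 0, 0, 0, 0, 0],
    [0.283, -0.992, 0, 0, 0, 0, 0],
    [0.283, -0.992, 0, 0, 0, 0, 0],
    [0.283, -0.992, 0, 0, 0, 0, 0],
    [0.283, -0.992, 0, 0, 0, 0, 0],
    [0.283, -0.992, 0, 0, 0, 0, 0],
    [0.283, -0.992, 0, 0, 0, 0, 0]
  ]
}}

```text
time: 12.32
tool_pos: [581.9, -193.8, 171.0]
tcp_rot: [180.0, -0.0, 1.8]
ft_force: [0.8, -0.6, -2.0]
finger_gap: 58.6
grip_force: 67.4
```

Call:
{"method": "apply_moves", "body": {
  "deltas": [
    [0.283, -0.992, 0, 0, 0, 0, 0],
    [0.283, -0.992, 0, 0, 0, 0, 0],
    [0.283, -0.992, 0, 0, 0, 0, 0],
    [0.283, -0.992, 0, 0, 0, -0.03, 0],
    [0, 0, 0, 0, 0, 0, 0],
    [0, 0, 0, 0, 0, 0, 0]
  ]
}}

```text
time: 13.08
tool_pos: [612.0, -75.1, 170.7]
tcp_rot: [180.0, -0.0, 2.0]
ft_force: [0.2, -0.1, -2.1]
finger_gap: 58.4
grip_force: 67.4
```

Run:
```python
from find import *
go(611.7,-75.1,60,1.84)
look('2')
t=cv2.imread('pics/top2.png'); s=cv2.imread('pics/side2.png')
A=cv2.resize(t[140:210,270:350],(480,420),interpolation=cv2.INTER_CUBIC)
B=cv2.resize(s[170:250,310:390],(420,420),interpolation=cv2.INTER_CUBIC)
cv2.imwrite('pics/c2.png',np.hstack([A[:, :370],B]))
```

```text
at [612.  -75.1 170.7] [179.97  -0.     1.98]
turn az 0.03 then dx -0.01 dy 0.00 dz 3.69
top pad 450.9 -323.3 58 60 -22.1
top pad 574.2 -330.2 57 55 19.3
top plate 425.1 -201.8 58 58 7.6
top plate 649.0 -434.4 56 55 -0.9
side pad 431.1 -95.0 65 60 -8.1
side pad 448.1 46.1 63 64 23.5
side pad 449.6 -325.4 57 56 -21.7
side pad 573.7 -333.5 56 58 20.3
side plate 424.2 -204.3 58 60 7.5
side plate 647.3 -437.6 57 56 -2.2
```

View pics/c2.png

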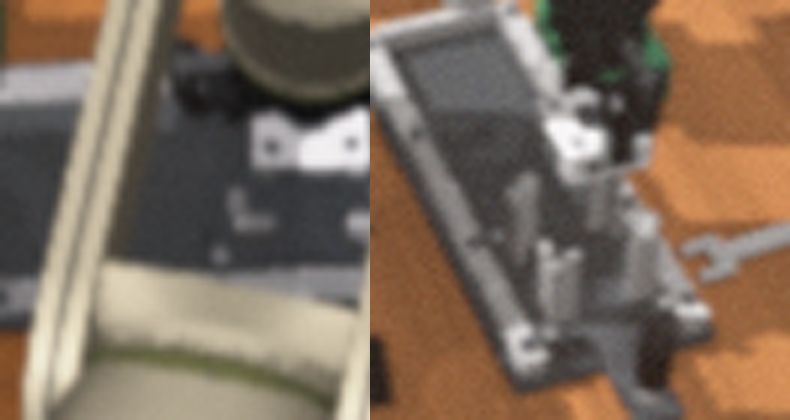

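The held body is at the upper right of both panels, and the side panel shows all four angles centred at about (581,207) in the crop, as predicted for the nest. I'll lower it.

Call:
{"method": "apply_moves", "body": {
  "deltas": [
    [0, 0, 0.7, 0, 0, 0.03, 0],
    [0, 0, 0.7, 0, 0, 0, 0],
    [0, 0, 0.4, 0, 0, 0, 0],
    [0, 0, 0.3, 0, 0, 0, 0],
    [0, 0, 0.3, 0, 0, 0, 0],
    [0, 0, 0, 0, 0, 0, 0]
  ]
}}

```text
time: 13.92
tool_pos: [611.7, -74.6, 97.5]
tcp_rot: [-180.0, 0.1, 1.8]
ft_force: [-0.3, -0.5, -2.6]
finger_gap: 58.3
grip_force: 67.4
```

Call:
{"method": "apply_moves", "body": {
  "deltas": [
    [0, 0, 0.4, 0, 0, 0, 0],
    [0, 0, 0.4, 0, 0, 0, 0],
    [0, 0, 0.3, 0, 0, 0, 0],
    [0, 0, 0, 0, 0, 0, 0]
  ]
}}

```text
time: 14.42
tool_pos: [611.6, -74.5, 64.2]
tcp_rot: [-180.0, 0.1, 1.8]
ft_force: [0.0, -0.5, -2.6]
finger_gap: 58.6
grip_force: 67.4
```

No contact at all, so it is well centred. I'll lower in small steps to the floor.

Call:
{"method": "apply_moves", "body": {
  "deltas": [
    [0, 0, 0.2, 0, 0, 0, 0],
    [0, 0, 0.15, 0, 0, 0, 0],
    [0, 0, 0, 0, 0, 0, 0]
  ]
}}

```text
time: 14.8
tool_pos: [612.0, -74.7, 54.4]
tcp_rot: [-180.0, 0.0, 1.8]
ft_force: [-0.3, -0.1, -1.6]
finger_gap: 58.5
grip_force: 67.4
```

Call:
{"method": "apply_moves", "body": {
  "deltas": [
    [0, 0, 0.07, 0, 0, 0, 0],
    [0, 0, 0, 0, 0, 0, 0]
  ]
}}

```text
time: 15.05
tool_pos: [612.4, -74.8, 52.9]
tcp_rot: [180.0, -0.0, 1.8]
ft_force: [0.3, -0.3, -2.9]
finger_gap: 58.7
grip_force: 67.4
```

Call:
{"method": "apply_moves", "body": {
  "deltas": [
    [0, 0, 0.07, 0, 0, 0, 0],
    [0, 0, 0, 0, 0, 0, 0]
  ]
}}

```text
time: 15.3
tool_pos: [612.4, -74.8, 52.8]
tcp_rot: [180.0, -0.0, 1.8]
ft_force: [-9.5, 2.0, 14.7]
finger_gap: 58.5
grip_force: 69.4
```

It bore on the floor at z 52.8. I'll release it, rise, turn for the pad at (432,-94), and look.

Call:
{"method": "apply_moves", "body": {
  "deltas": [
    [0, 0, -0.05, 0, 0, 0, 1],
    [0, 0, 0, 0, 0, 0, 1],
    [0, 0, 0, 0, 0, 0, 1],
    [0, 0, -0.5, 0, 0, 0, 1],
    [0, 0, -0.8, 0, 0, 0.55, 1],
    [0, 0, -0.9, 0, 0, 0.55, 1],
    [0, 0, -0.9, 0, 0, 0.55, 1],
    [0, 0, -0.6, 0, 0, 0.55, 1]
  ],
  "grip_force": 40
}}

```text
time: 16.3
tool_pos: [613.0, -74.9, 166.1]
tcp_rot: [180.0, -0.2, -8.3]
ft_force: [-0.3, -0.6, -0.6]
finger_gap: 85.8
grip_force: 0.0
```

Run:
```python
from find import *
go(431.7,-94,23,-8.2)
look('3')
```

```text
at [613.  -74.9 166.1] [ 1.7999e+02 -1.7000e-01 -8.3500e+00]
turn az -0.03 then dx -5.89 dy 1.49 dz 4.77
top pad 450.9 -323.3 58 60 -22.1
top pad 574.2 -330.2 57 55 19.3
top plate 425.0 -201.9 58 59 8.0
top plate 649.0 -434.4 55 55 -1.1
side pad 431.1 -95.0 65 60 -8.6
side pad 448.2 45.8 63 63 23.9
side pad 449.7 -325.4 57 57 -22.0
side pad 573.6 -333.4 56 58 20.1
side plate 424.3 -204.3 58 60 7.7
side plate 647.3 -437.6 57 56 -2.6
```

Call:
{"method": "apply_moves", "body": {
  "deltas": [
    [-0.84, 0.213, 0, 0, 0, 0, 1],
    [-0.84, 0.213, 0, 0, 0, 0, 1],
    [-0.84, 0.213, 0, 0, 0, 0, 1],
    [-0.84, 0.213, 0, 0, 0, 0, 1],
    [-0.84, 0.213, 0, 0, 0, 0, 1],
    [-0.84, 0.213, 0, 0, 0, 0, 1],
    [-0.84, 0.213, 0, 0, 0, 0, 1],
    [0, 0, 0, 0, 0, 0, 1]
  ]
}}

```text
time: 17.4
tool_pos: [429.8, -93.6, 162.5]
tcp_rot: [-180.0, 0.0, -8.3]
ft_force: [0.6, 0.4, 0.4]
finger_gap: 85.3
grip_force: 0.0
```

Call:
{"method": "apply_moves", "body": {
  "deltas": [
    [0, 0, 0.8, 0, 0, 0, 1],
    [0, 0, 0.9, 0, 0, 0, 1],
    [0, 0, 0.9, 0, 0, 0, 1],
    [0, 0, 0.9, 0, 0, 0, 1],
    [0, 0, 0.8, 0, 0, 0, 1],
    [0, 0, 0.3, 0, 0, 0, 1],
    [0, 0, 0.1, 0, 0, 0, 1],
    [0, 0, 0, 0, 0, 0, 1]
  ]
}}

```text
time: 18.4
tool_pos: [431.8, -93.8, 22.7]
tcp_rot: [180.0, -0.1, -8.3]
ft_force: [-0.2, -0.6, -0.5]
finger_gap: 85.3
grip_force: 0.0
```

Run:
```python
from h import *
go(431.7,-94,23,-8.2)
```

```text
at [431.8 -93.8  22.7] [ 1.7999e+02 -6.0000e-02 -8.2500e+00]
turn az -0.01 then dx -0.00 dy 0.01 dz -0.01
```

Call:
{"method": "apply_moves", "body": {
  "deltas": [
    [0, 0, 0, 0, 0, 0, 0],
    [0, 0, 0, 0, 0, 0, 0],
    [0, 0, 0, 0, 0, 0, 0],
    [0, 0, 0, 0, 0, 0, 0],
    [0, 0, 0, 0, 0, 0, 0]
  ]
}}

```text
time: 19.02
tool_pos: [431.1, -93.6, 22.1]
tcp_rot: [-180.0, -0.0, -8.3]
ft_force: [-0.3, 0.1, -0.4]
finger_gap: 0.2
grip_force: 0.0
```

Call:
{"method": "apply_moves", "body": {
  "deltas": [
    [0, 0, -0.4, 0, 0, 0, 0],
    [0, 0, -0.9, 0, 0, 0, 0],
    [0, 0, -0.9, 0, 0, -0.55, 0],
    [0, 0, -0.9, 0, 0, -0.55, 0],
    [0, 0, -0.9, 0, 0, -0.55, 0],
    [0, 0, -0.9, 0, 0, -0.55, 0],
    [0, 0, 0, 0, 0, 0, 0]
  ]
}}

```text
time: 19.9
tool_pos: [432.9, -94.2, 172.4]
tcp_rot: [179.9, -0.3, 1.8]
ft_force: [-0.1, 0.1, -0.7]
finger_gap: -0.1
grip_force: 0.0
```

Run:
```python
from h import *
s=sense();print(s['finger_gap'],s['ft_force']);go(611.7,-75.1,80,1.84)
im=snapshot('side'); u,v=proj('side',s['tool_pos']-[0,0,20]); u,v=int(u),int(v)
im2=snapshot('top'); a,b=proj('top',s['tool_pos']); a,b=int(a),int(b)
f=lambda q:cv2.resize(q[:,:,::-1],(400,400),interpolation=cv2.INTER_CUBIC)
cv2.imwrite('pics/g1.png',np.hstack([f(im[v-40:v+40,u-40:u+40]),f(im2[b-40:b+40,a-40:a+40])]))
```

```text
-0.05082025140460844 [-0.14172967  0.10495491 -0.66507115]
at [432.9 -94.2 172.4] [179.88  -0.31   1.83]
turn az -0.0 then dx 5.98 dy -0.45 dz 3.08
```

View pics/g1.png

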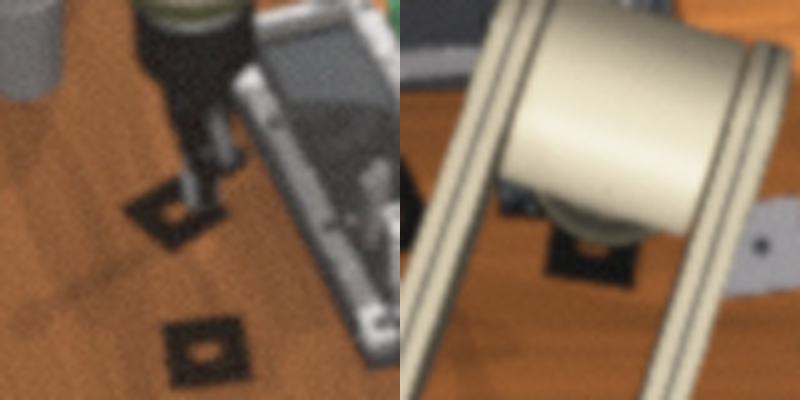

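The pad stayed on the bench, visible under the closed fingers at (180,215) in the left panel. The tips closed above it, so I need to go about 13 mm lower. I'll open and go back down.

Call:
{"method": "apply_moves", "body": {
  "deltas": [
    [0, 0, 0, 0, 0, 0.55, 1],
    [0, 0, 0.8, 0, 0, 0.55, 1],
    [0, 0, 0.9, 0, 0, 0.55, 1],
    [0, 0, 0.9, 0, 0, 0.55, 1],
    [0, 0, 0.9, 0, 0, 0, 1],
    [0, 0, 0.9, 0, 0, 0, 1],
    [0, 0, 0.4, 0, 0, 0, 1],
    [0, 0, 0, 0, 0, 0, 1]
  ]
}}

```text
time: 21.0
tool_pos: [429.8, -93.2, 23.9]
tcp_rot: [-180.0, 0.2, -8.3]
ft_force: [-0.5, -0.2, -0.2]
finger_gap: 85.3
grip_force: 0.0
```

Run:
```python
from find import *
look()
go(431.7,-94,9,-8.2)
```

```text
top body 618.0 -77.5 59 54 1.5
top pad 448.9 47.6 63 61 24.2
top pad 450.3 -323.0 57 59 -22.4
top pad 574.1 -330.0 56 54 19.5
top plate 648.8 -434.5 55 56 -2.4
side pad 448.9 -325.4 57 55 -22.3
side pad 573.7 -333.5 56 58 19.9
side plate 424.3 -204.1 58 61 6.4
side plate 647.3 -437.5 57 56 -2.6
at [431.5 -93.8  25.7] [ 1.7999e+02 -3.0000e-02 -8.2700e+00]
turn az -0.02 then dx 0.01 dy 0.01 dz 0.56
```

Call:
{"method": "apply_moves", "body": {
  "deltas": [
    [0, 0, 0.3, 0, 0, 0, 1],
    [0, 0, 0.25, 0, 0, 0, 1],
    [0, 0, 0, 0, 0, 0, 1],
    [0, 0, 0, 0, 0, 0, 0],
    [0, 0, 0, 0, 0, 0, 0],
    [0, 0, 0, 0, 0, 0, 0],
    [0, 0, 0, 0, 0, 0, 0],
    [0, 0, 0, 0, 0, 0, 0]
  ]
}}

```text
time: 22.1
tool_pos: [431.9, -93.9, 9.4]
tcp_rot: [180.0, -0.1, -8.3]
ft_force: [-0.9, 0.3, 5.3]
finger_gap: 58.2
grip_force: 46.3
```

Call:
{"method": "apply_moves", "body": {
  "deltas": [
    [0, 0, -0.4, 0, 0, 0, 0],
    [0, 0, -0.9, 0, 0, 0, 0],
    [0, 0, -0.9, 0, 0, -0.55, 0],
    [0, 0, -0.9, 0, 0, -0.55, 0],
    [0, 0, -0.9, 0, 0, -0.55, 0],
    [0, 0, -0.9, 0, 0, -0.55, 0],
    [0, 0, 0, 0, 0, 0, 0]
  ]
}}

```text
time: 22.98
tool_pos: [432.7, -94.2, 158.4]
tcp_rot: [179.9, -0.3, 1.8]
ft_force: [-0.2, -0.6, -0.7]
finger_gap: 58.5
grip_force: 43.2
```

Call:
{"method": "apply_moves", "body": {
  "deltas": [
    [0.86, -0.06, 0, 0, 0, 0, 0],
    [0.86, -0.06, 0, 0, 0, 0, 0],
    [0.86, -0.06, 0, 0, 0, 0, 0],
    [0.86, -0.06, 0, 0, 0, 0, 0],
    [0.86, -0.06, 0, 0, 0, 0, 0],
    [0.86, -0.06, 0, 0, 0, 0, 0],
    [0.85, -0.06, 0, 0, 0, 0, 0],
    [0, 0, 0, 0, 0, 0, 0]
  ]
}}

```text
time: 23.98
tool_pos: [611.1, -74.9, 153.9]
tcp_rot: [-180.0, 0.1, 1.8]
ft_force: [-0.5, -0.4, -0.3]
finger_gap: 58.8
grip_force: 43.2
```

Run:
```python
from h import *
s=sense();print(s['finger_gap'],s['ft_force']);go(612,-75,75,1.84)
```

```text
58.77509019346554 [-0.478248   -0.42901272 -0.29007216]
at [611.1 -74.9 153.9] [-1.7997e+02  1.0000e-01  1.8100e+00]
turn az -0.01 then dx 0.03 dy 0.00 dz 2.63
```

Call:
{"method": "apply_moves", "body": {
  "deltas": [
    [0.03, 0, 0.6, 0, 0, 0, 0],
    [0, 0, 0.5, 0, 0, 0, 0],
    [0, 0, 0.4, 0, 0, 0, 0],
    [0, 0, 0.4, 0, 0, 0, 0],
    [0, 0, 0.4, 0, 0, 0, 0],
    [0, 0, 0.3, 0, 0, 0, 0],
    [0, 0, 0.2, 0, 0, 0, 0],
    [0, 0, 0, 0, 0, 0, 0]
  ]
}}

```text
time: 24.98
tool_pos: [611.2, -75.2, 70.7]
tcp_rot: [-180.0, 0.1, 1.8]
ft_force: [-3.2, 0.5, -1.7]
finger_gap: 58.4
grip_force: 45.1
```

Call:
{"method": "apply_moves", "body": {
  "deltas": [
    [0, 0, 0.06, 0, 0, 0, 0],
    [0, 0, 0, 0, 0, 0, 0]
  ]
}}

```text
time: 25.22
tool_pos: [611.3, -75.3, 70.1]
tcp_rot: [-180.0, 0.1, 1.8]
ft_force: [-7.1, -0.4, 3.0]
finger_gap: 58.4
grip_force: 45.7
```

Call:
{"method": "apply_moves", "body": {
  "deltas": [
    [-0.06, 0, -0.02, 0, 0, 0, 0],
    [0, 0, 0, 0, 0, 0, 0]
  ]
}}

```text
time: 25.48
tool_pos: [610.7, -75.4, 71.0]
tcp_rot: [180.0, -0.1, 1.8]
ft_force: [0.5, 1.0, -1.9]
finger_gap: 58.5
grip_force: 45.3
```

Call:
{"method": "apply_moves", "body": {
  "deltas": [
    [0, 0, 0.06, 0, 0, 0, 0],
    [0, 0, 0, 0, 0, 0, 0]
  ]
}}

```text
time: 25.72
tool_pos: [611.0, -75.4, 69.7]
tcp_rot: [180.0, -0.1, 1.8]
ft_force: [-1.0, 0.2, 5.1]
finger_gap: 58.7
grip_force: 45.9
```

Call:
{"method": "apply_moves", "body": {
  "deltas": [
    [0, 0, 0.06, 0, 0, 0, 0],
    [0, 0, 0, 0, 0, 0, 0]
  ]
}}

```text
time: 25.98
tool_pos: [611.2, -75.4, 68.7]
tcp_rot: [180.0, -0.1, 1.8]
ft_force: [-3.2, 2.0, 10.5]
finger_gap: 58.5
grip_force: 46.4
```

Call:
{"method": "apply_moves", "body": {
  "deltas": [
    [0, 0, 0, 0, 0, 0, 1],
    [0, 0, 0, 0, 0, 0, 1],
    [0, 0, -0.6, 0, 0, 0.87, 1],
    [0, 0, -0.8, 0, 0, 0.87, 1],
    [0, 0, -0.9, 0, 0, 0.87, 1],
    [0, 0, -0.6, 0, 0, 0.87, 1],
    [0, 0, 0, 0, 0, 0.87, 1],
    [0, 0, 0, 0, 0, 0.87, 1]
  ]
}}

```text
time: 26.98
tool_pos: [610.1, -75.4, 153.8]
tcp_rot: [-180.0, -0.0, -22.2]
ft_force: [-0.4, -0.1, -0.2]
finger_gap: 85.5
grip_force: 0.0
```

Run:
```python
from h import *
go(450,-324.3,130,-22.2)
```

```text
at [610.1 -75.4 153.8] [-1.800e+02 -1.000e-02 -2.224e+01]
turn az -0.01 then dx -1.81 dy 9.70 dz 0.79
```

Call:
{"method": "apply_moves", "body": {
  "deltas": [
    [-0.18, 0.97, 0, 0, 0, 0, 1],
    [-0.18, 0.97, 0, 0, 0, 0, 1],
    [-0.18, 0.97, 0, 0, 0, 0, 1],
    [-0.18, 0.97, 0, 0, 0, 0, 1],
    [-0.18, 0.97, 0, 0, 0, 0, 1],
    [-0.18, 0.97, 0, 0, 0, 0, 1],
    [-0.18, 0.97, 0, 0, 0, 0, 1],
    [-0.18, 0.97, 0, 0, 0, 0, 1]
  ]
}}

```text
time: 27.98
tool_pos: [481.7, -275.5, 153.4]
tcp_rot: [-180.0, 0.0, -22.1]
ft_force: [-0.5, -0.4, 0.4]
finger_gap: 85.4
grip_force: 0.0
```

Call:
{"method": "apply_moves", "body": {
  "deltas": [
    [-0.18, 0.97, 0, 0, 0, 0, 1],
    [-0.18, 0.97, 0, 0, 0, 0, 1],
    [0, 0, 0.8, 0, 0, 0, 1],
    [0, 0, 0.8, 0, 0, 0, 1],
    [0, 0, 0.8, 0, 0, 0, 1],
    [0, 0, 0.8, 0, 0, 0, 1],
    [0, 0, 0.8, 0, 0, 0, 1],
    [0, 0, 0, 0, 0, 0, 1]
  ]
}}

```text
time: 28.98
tool_pos: [448.7, -323.1, 31.3]
tcp_rot: [-179.9, 0.3, -22.1]
ft_force: [-0.3, -0.2, -0.4]
finger_gap: 85.4
grip_force: 0.0
```

Run:
```python
from find import *
look('4')
go(450,-324.3,9,-22.2)
t=cv2.imread('pics/top4.png'); s=cv2.imread('pics/side4.png')
f=lambda q:cv2.resize(q,(400,400),interpolation=cv2.INTER_CUBIC)
cv2.imwrite('pics/c4.png',np.hstack([f(t[140:200,280:340]),f(s[180:240,315:375])]))
```

```text
top pad 448.9 47.6 63 61 24.4
top pad 574.4 -329.6 57 58 19.8
top plate 422.8 -203.2 62 60 8.0
top plate 474.8 -335.5 64 65 -35.2
top plate 648.7 -434.0 56 55 -1.6
side pad 449.7 -324.3 60 56 -22.2
side pad 574.3 -332.6 58 61 19.9
side plate 427.0 -203.9 64 61 7.0
side plate 647.1 -437.5 58 57 -1.0
at [ 450.5 -324.7   34.1] [-1.80e+02  1.00e-02 -2.21e+01]
turn az 0.02 then dx -0.02 dy -0.01 dz 0.84
```

View pics/c4.png

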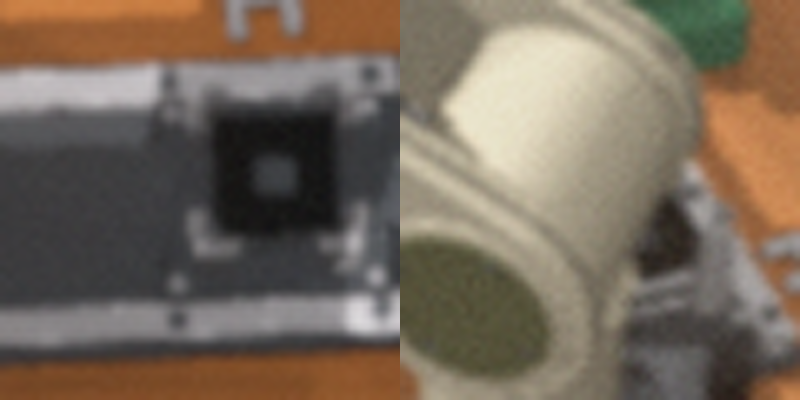

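The top panel shows the pad lying square in the pocket, at (275,175). I'll take the second pad.

Call:
{"method": "apply_moves", "body": {
  "deltas": [
    [0, 0, 0.5, 0, 0, 0, 1],
    [0, 0, 0.33, 0, 0, 0, 1],
    [0, 0, 0, 0, 0, 0, 1],
    [0, 0, 0, 0, 0, 0, 0],
    [0, 0, 0, 0, 0, 0, 0],
    [0, 0, 0, 0, 0, 0, 0],
    [0, 0, 0, 0, 0, 0, 0],
    [0, 0, 0, 0, 0, 0, 0]
  ]
}}

```text
time: 30.08
tool_pos: [451.0, -325.1, 9.7]
tcp_rot: [180.0, -0.1, -22.1]
ft_force: [-0.2, -0.1, 5.5]
finger_gap: 58.3
grip_force: 43.4
```

Call:
{"method": "apply_moves", "body": {
  "deltas": [
    [0, 0, -0.4, 0, 0, 0, 0],
    [0, 0, -0.9, 0, 0, -0.87, 0],
    [0, 0, -0.9, 0, 0, -0.87, 0],
    [0, 0, -0.9, 0, 0, -0.87, 0],
    [0, 0, -0.9, 0, 0, -0.87, 0],
    [0, 0, -0.9, 0, 0, -0.87, 0],
    [0, 0, 0, 0, 0, -0.87, 0],
    [0, 0, 0, 0, 0, 0, 0]
  ]
}}

```text
time: 31.08
tool_pos: [450.5, -324.6, 156.6]
tcp_rot: [180.0, -0.0, 1.8]
ft_force: [0.2, -0.3, -0.5]
finger_gap: 58.6
grip_force: 43.0
```

Run:
```python
from h import *
go(611.2,-75.2,80,1.84)
```

```text
at [ 450.5 -324.6  156.6] [ 1.7998e+02 -3.0000e-02  1.8000e+00]
turn az -0.01 then dx 5.62 dy -8.14 dz 2.55
```

Call:
{"method": "apply_moves", "body": {
  "deltas": [
    [0.624, -0.904, 0, 0, 0, 0, 0],
    [0.624, -0.904, 0, 0, 0, 0, 0],
    [0.624, -0.904, 0, 0, 0, 0, 0],
    [0.624, -0.904, 0, 0, 0, 0, 0],
    [0.624, -0.904, 0, 0, 0, 0, 0],
    [0.624, -0.904, 0, 0, 0, 0, 0],
    [0.624, -0.904, 0, 0, 0, 0, 0],
    [0.624, -0.904, 0, 0, 0, 0, 0]
  ]
}}

```text
time: 32.08
tool_pos: [593.2, -101.9, 155.2]
tcp_rot: [-180.0, 0.1, 1.7]
ft_force: [0.1, -0.0, 0.3]
finger_gap: 58.5
grip_force: 43.0
```

Call:
{"method": "apply_moves", "body": {
  "deltas": [
    [0.624, -0.904, 0, 0, 0, 0, 0],
    [0, 0, 0, 0, 0, 0, 0],
    [0, 0, 0.6, 0, 0, 0, 0],
    [0, 0, 0.5, 0, 0, 0, 0],
    [0, 0, 0.4, 0, 0, 0, 0],
    [0, 0, 0.4, 0, 0, 0, 0],
    [0, 0, 0.4, 0, 0, 0, 0],
    [0, 0, 0.1, 0, 0, 0, 0]
  ]
}}

```text
time: 33.08
tool_pos: [610.4, -75.2, 82.6]
tcp_rot: [-180.0, 0.1, 1.8]
ft_force: [0.2, 0.3, 0.0]
finger_gap: 58.3
grip_force: 43.1
```

Call:
{"method": "apply_moves", "body": {
  "deltas": [
    [0, 0, 0.07, 0, 0, 0, 0],
    [0, 0, 0, 0, 0, 0, 0]
  ]
}}

```text
time: 33.33
tool_pos: [611.4, -75.3, 82.2]
tcp_rot: [180.0, -0.0, 1.8]
ft_force: [0.2, 0.9, -0.3]
finger_gap: 58.2
grip_force: 43.1
```

Call:
{"method": "apply_moves", "body": {
  "deltas": [
    [0, 0, 0.1, 0, 0, 0, 0],
    [0, 0, 0.06, 0, 0, 0, 0],
    [0, 0, 0, 0, 0, 0, 0]
  ]
}}

```text
time: 33.7
tool_pos: [611.0, -75.3, 76.8]
tcp_rot: [-180.0, 0.0, 1.8]
ft_force: [-0.5, -0.2, -0.1]
finger_gap: 58.5
grip_force: 43.1
```

Call:
{"method": "apply_moves", "body": {
  "deltas": [
    [0, 0, 0.06, 0, 0, 0, 0],
    [0, 0, 0, 0, 0, 0, 0]
  ]
}}

```text
time: 33.95
tool_pos: [611.0, -75.3, 75.0]
tcp_rot: [-180.0, 0.0, 1.8]
ft_force: [0.5, 1.3, -0.4]
finger_gap: 58.5
grip_force: 43.1
```

Call:
{"method": "apply_moves", "body": {
  "deltas": [
    [0, 0, 0.05, 0, 0, 0, 0],
    [0, 0, 0, 0, 0, 0, 0]
  ]
}}

```text
time: 34.2
tool_pos: [611.2, -75.3, 73.7]
tcp_rot: [180.0, -0.0, 1.8]
ft_force: [-0.2, -0.7, -0.8]
finger_gap: 58.5
grip_force: 43.1
```

Call:
{"method": "apply_moves", "body": {
  "deltas": [
    [0, 0, 0.03, 0, 0, 0, 0],
    [0, 0, 0, 0, 0, 0, 1],
    [0, 0, 0, 0, 0, 0, 1],
    [0, 0, -0.6, 0, 0, 0, 1],
    [0, 0, -0.7, 0, 0, -0.98, 1],
    [0, 0, -0.8, 0, 0, -0.98, 1],
    [0, 0, -0.6, 0, 0, -0.98, 1],
    [0, 0, 0, 0, 0, -0.98, 1]
  ]
}}

```text
time: 35.2
tool_pos: [612.9, -75.7, 157.9]
tcp_rot: [179.8, -0.3, 19.9]
ft_force: [-0.6, -0.5, -0.4]
finger_gap: 85.4
grip_force: 0.0
```

Run:
```python
from h import *
go(574.2,-331.4,130,19.8)
```

```text
at [612.9 -75.7 157.9] [179.84  -0.26  19.94]
turn az 0.03 then dx -4.10 dy 7.58 dz 0.93
```

Call:
{"method": "apply_moves", "body": {
  "deltas": [
    [-0.51, 0.95, 0, 0, 0, 0, 1],
    [-0.51, 0.95, 0, 0, 0, 0, 1],
    [-0.51, 0.95, 0, 0, 0, 0, 1],
    [-0.51, 0.95, 0, 0, 0, 0, 1],
    [-0.51, 0.95, 0, 0, 0, 0, 1],
    [-0.51, 0.95, 0, 0, 0, 0, 1],
    [-0.51, 0.95, 0, 0, 0, 0, 1],
    [-0.51, 0.95, 0, 0, 0, 0, 1]
  ]
}}

```text
time: 36.2
tool_pos: [573.3, -332.6, 155.4]
tcp_rot: [179.9, -0.0, 19.8]
ft_force: [-0.7, 0.1, 0.4]
finger_gap: 85.5
grip_force: 0.0
```

Call:
{"method": "apply_moves", "body": {
  "deltas": [
    [0, 0, 0.8, 0, 0, 0, 1],
    [0, 0, 0.8, 0, 0, 0, 1],
    [0, 0, 0.8, 0, 0, 0, 1],
    [0, 0, 0.8, 0, 0, 0, 1],
    [0, 0, 0.8, 0, 0, 0, 1],
    [0, 0, 0, 0, 0, 0, 1]
  ]
}}

```text
time: 36.95
tool_pos: [571.9, -330.4, 32.4]
tcp_rot: [-179.8, 0.1, 19.8]
ft_force: [0.3, -0.4, 0.0]
finger_gap: 85.1
grip_force: 0.0
```

Run:
```python
from find import *
look('5')
go(574.2,-331.4,9,19.8)
```

```text
top pad 448.8 47.6 64 62 24.5
side pad 448.0 46.0 64 64 23.7
side plate 424.4 -204.1 58 60 7.5
side plate 647.3 -437.0 59 57 -2.0
at [ 573.6 -331.6   35.2] [ 1.7996e+02 -3.0000e-02  1.9790e+01]
turn az -0.0 then dx 0.02 dy -0.00 dz 0.87
```

Call:
{"method": "apply_moves", "body": {
  "deltas": [
    [0.02, 0, 0.5, 0, 0, 0, 1],
    [0, 0, 0.36, 0, 0, 0, 1],
    [0, 0, 0, 0, 0, 0, 1],
    [0, 0, 0, 0, 0, 0, 0],
    [0, 0, 0, 0, 0, 0, 0],
    [0, 0, 0, 0, 0, 0, 0],
    [0, 0, 0, 0, 0, 0, 0],
    [0, 0, 0, 0, 0, 0, 0]
  ]
}}

```text
time: 38.05
tool_pos: [574.7, -331.8, 9.5]
tcp_rot: [179.9, -0.1, 19.8]
ft_force: [0.5, -0.9, 5.7]
finger_gap: 58.5
grip_force: 46.8
```

Call:
{"method": "apply_moves", "body": {
  "deltas": [
    [0, 0, -0.4, 0, 0, 0, 0],
    [0, 0, -0.9, 0, 0, 0.98, 0],
    [0, 0, -0.9, 0, 0, 0.98, 0],
    [0, 0, -0.9, 0, 0, 0.98, 0],
    [0, 0, -0.9, 0, 0, 0.98, 0],
    [0, 0, -0.9, 0, 0, 0, 0],
    [0, 0, 0, 0, 0, 0, 0]
  ]
}}

```text
time: 38.92
tool_pos: [575.2, -332.0, 158.6]
tcp_rot: [179.8, -0.3, 1.8]
ft_force: [0.2, 0.9, -0.7]
finger_gap: 58.4
grip_force: 43.4
```

Run:
```python
from h import *
go(611.2,-75.2,85,1.84)
```

```text
at [ 575.2 -332.   158.6] [179.82  -0.25   1.83]
turn az -0.0 then dx 1.47 dy -8.52 dz 2.45
```

Call:
{"method": "apply_moves", "body": {
  "deltas": [
    [0.163, -0.947, 0, 0, 0, 0, 0],
    [0.163, -0.947, 0, 0, 0, 0, 0],
    [0.163, -0.947, 0, 0, 0, 0, 0],
    [0.163, -0.947, 0, 0, 0, 0, 0],
    [0.163, -0.947, 0, 0, 0, 0, 0],
    [0.163, -0.947, 0, 0, 0, 0, 0],
    [0.163, -0.947, 0, 0, 0, 0, 0],
    [0.163, -0.947, 0, 0, 0, 0, 0]
  ]
}}

```text
time: 39.92
tool_pos: [604.7, -101.5, 153.3]
tcp_rot: [-180.0, 0.1, 1.8]
ft_force: [-0.1, -0.3, 0.7]
finger_gap: 58.7
grip_force: 43.4
```

Call:
{"method": "apply_moves", "body": {
  "deltas": [
    [0.163, -0.947, 0, 0, 0, 0, 0],
    [0, 0, 0, 0, 0, 0, 0],
    [0, 0, 0.6, 0, 0, 0, 0],
    [0, 0, 0.5, 0, 0, 0, 0],
    [0, 0, 0.4, 0, 0, 0, 0],
    [0, 0, 0.4, 0, 0, 0, 0],
    [0, 0, 0.3, 0, 0, 0, 0],
    [0, 0, 0, 0, 0, 0, 0]
  ]
}}

```text
time: 40.92
tool_pos: [608.9, -74.1, 88.0]
tcp_rot: [-180.0, 0.1, 1.8]
ft_force: [0.7, -0.2, -0.4]
finger_gap: 58.3
grip_force: 43.4
```

Run:
```python
from h import *
go(611.2,-75.2,80,1.84)
```

```text
at [608.9 -74.1  88. ] [-1.7998e+02  9.0000e-02  1.8200e+00]
turn az -0.0 then dx 0.07 dy 0.04 dz 0.27
```

Call:
{"method": "apply_moves", "body": {
  "deltas": [
    [0, 0, 0.13, 0, 0, 0, 0],
    [0, 0, 0, 0, 0, 0, 0],
    [0, 0, 0, 0, 0, 0, 0]
  ]
}}

```text
time: 41.3
tool_pos: [609.8, -74.2, 85.5]
tcp_rot: [180.0, -0.0, 1.8]
ft_force: [0.2, 0.2, -0.4]
finger_gap: 58.7
grip_force: 43.4
```

Call:
{"method": "apply_moves", "body": {
  "deltas": [
    [0.02, 0, 0.08, 0, 0, 0, 0],
    [0, 0, 0, 0, 0, 0, 0]
  ]
}}

```text
time: 41.55
tool_pos: [610.1, -74.1, 82.5]
tcp_rot: [-180.0, 0.0, 1.8]
ft_force: [-0.1, 0.3, -0.1]
finger_gap: 58.6
grip_force: 43.4
```

Call:
{"method": "apply_moves", "body": {
  "deltas": [
    [0, 0, 0.06, 0, 0, 0, 0],
    [0, 0, 0, 0, 0, 0, 0]
  ]
}}

```text
time: 41.8
tool_pos: [610.0, -74.1, 80.6]
tcp_rot: [-180.0, 0.0, 1.8]
ft_force: [-0.0, 1.4, -0.0]
finger_gap: 58.7
grip_force: 43.4
```

Call:
{"method": "apply_moves", "body": {
  "deltas": [
    [0, 0, 0.04, 0, 0, 0, 0],
    [0, 0, 0, 0, 0, 0, 1],
    [0, 0, 0, 0, 0, 0, 1],
    [0, 0, -0.6, 0, 0, 0, 1],
    [0, 0, -0.9, 0, 0, -0.96, 1],
    [0, 0, -0.9, 0, 0, -0.96, 1],
    [0, 0, 0, 0, 0, -0.97, 1],
    [0, 0, 0, 0, 0, -0.97, 1]
  ]
}}

```text
time: 42.8
tool_pos: [611.1, -74.3, 154.2]
tcp_rot: [179.9, -0.1, 19.7]
ft_force: [0.4, 0.4, -0.1]
finger_gap: 85.5
grip_force: 0.0
```

Run:
```python
from h import *
go(448.6,46.8,35,24)
```

```text
at [611.1 -74.3 154.2] [ 1.7991e+02 -1.4000e-01  1.9660e+01]
turn az -0.95 then dx -3.31 dy -5.89 dz 3.97
```

Call:
{"method": "apply_moves", "body": {
  "deltas": [
    [0, 0, 0, 0, 0, -0.95, 1],
    [-0.55, -0.98, 0, 0, 0, 0, 1],
    [-0.55, -0.98, 0, 0, 0, 0, 1],
    [-0.55, -0.98, 0, 0, 0, 0, 1],
    [-0.55, -0.98, 0, 0, 0, 0, 1],
    [-0.55, -0.98, 0, 0, 0, 0, 1],
    [-0.55, -0.98, 0, 0, 0, 0, 1],
    [0, 0, 0, 0, 0, 0, 1]
  ]
}}

```text
time: 43.8
tool_pos: [447.5, 48.2, 153.0]
tcp_rot: [180.0, -0.1, 24.0]
ft_force: [-0.2, 0.0, -0.7]
finger_gap: 85.8
grip_force: 0.0
```

Call:
{"method": "apply_moves", "body": {
  "deltas": [
    [0, 0, 0.8, 0, 0, 0, 1],
    [0, 0, 0.8, 0, 0, 0, 1],
    [0, 0, 0.8, 0, 0, 0, 1],
    [0, 0, 0.8, 0, 0, 0, 1],
    [0, 0, 0.8, 0, 0, 0, 1],
    [0, 0, 0, 0, 0, 0, 1]
  ]
}}

```text
time: 44.55
tool_pos: [447.5, 46.7, 30.8]
tcp_rot: [-179.9, 0.1, 23.8]
ft_force: [0.3, 0.2, 0.6]
finger_gap: 85.6
grip_force: 0.0
```

Run:
```python
from find import *
look('6')
go(448.6,46.8,9,24)
t=cv2.imread('pics/top6.png'); s=cv2.imread('pics/side6.png')
f=lambda q:cv2.resize(q,(400,400),interpolation=cv2.INTER_CUBIC)
cv2.imwrite('pics/c6.png',np.hstack([f(t[140:200,280:340]),f(s[180:240,315:375])]))
```

```text
top plate 425.1 -201.7 58 58 7.6
top plate 648.9 -434.5 55 56 -2.5
side plate 424.2 -204.2 58 60 8.0
side plate 647.3 -437.6 57 56 -2.6
at [449.2  46.8  32.8] [ 1.7997e+02 -5.0000e-02  2.3850e+01]
turn az -0.03 then dx -0.02 dy -0.01 dz 0.79
```

View pics/c6.png

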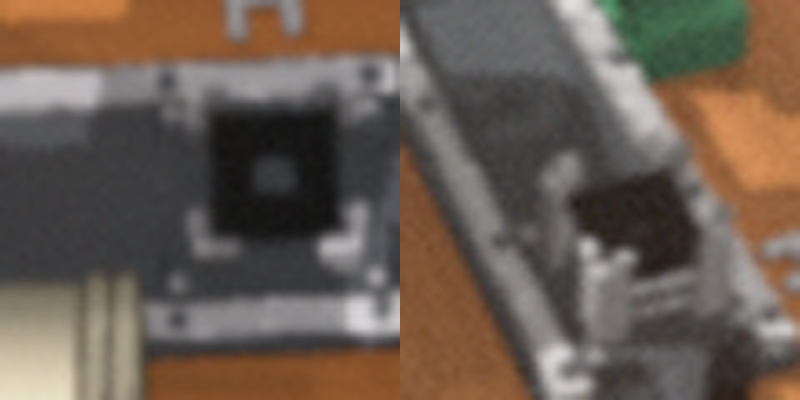

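Both panels show the three pads flat and square in the pocket, at (275,175) and (635,220). Now the fourth pad.

Call:
{"method": "apply_moves", "body": {
  "deltas": [
    [-0.02, 0, 0.45, 0, 0, 0, 1],
    [0, 0, 0.34, 0, 0, 0, 1],
    [0, 0, 0, 0, 0, 0, 1],
    [0, 0, 0, 0, 0, 0, 0],
    [0, 0, 0, 0, 0, 0, 0],
    [0, 0, 0, 0, 0, 0, 0],
    [0, 0, 0, 0, 0, 0, 0],
    [0, 0, 0, 0, 0, 0, 0]
  ]
}}

```text
time: 45.65
tool_pos: [449.3, 46.9, 9.4]
tcp_rot: [179.9, -0.2, 23.9]
ft_force: [0.8, -0.1, 6.8]
finger_gap: 58.4
grip_force: 47.2
```

Call:
{"method": "apply_moves", "body": {
  "deltas": [
    [0, 0, -0.4, 0, 0, 0, 0],
    [0, 0, -0.9, 0, 0, 0.96, 0],
    [0, 0, -0.9, 0, 0, 0.96, 0],
    [0, 0, -0.9, 0, 0, 0.96, 0],
    [0, 0, -0.9, 0, 0, 0.97, 0],
    [0, 0, -0.9, 0, 0, 0.97, 0],
    [0, 0, 0, 0, 0, 0, 0]
  ]
}}

```text
time: 46.52
tool_pos: [449.3, 46.9, 157.9]
tcp_rot: [180.0, -0.3, 1.8]
ft_force: [1.8, -0.1, -1.6]
finger_gap: 58.5
grip_force: 43.3
```

Run:
```python
from h import *
go(611,-75,90,1.84)
```

```text
at [449.3  46.9 157.9] [179.99  -0.29   1.78]
turn az -0.01 then dx 5.26 dy 4.23 dz 2.26
```

Call:
{"method": "apply_moves", "body": {
  "deltas": [
    [0.877, 0.705, 0, 0, 0, 0, 0],
    [0.877, 0.705, 0, 0, 0, 0, 0],
    [0.877, 0.705, 0, 0, 0, 0, 0],
    [0.877, 0.705, 0, 0, 0, 0, 0],
    [0.877, 0.705, 0, 0, 0, 0, 0],
    [0.877, 0.705, 0, 0, 0, 0, 0],
    [0, 0, 0, 0, 0, 0, 0],
    [0, 0, 0, 0, 0, 0, 0]
  ]
}}

```text
time: 47.52
tool_pos: [608.3, -74.6, 153.7]
tcp_rot: [-180.0, 0.1, 1.8]
ft_force: [-0.5, -0.1, -0.6]
finger_gap: 58.4
grip_force: 43.2
```

Run:
```python
from h import *
go(611,-75,90,1.84)
```

```text
at [608.3 -74.6 153.7] [-1.7995e+02  1.4000e-01  1.8100e+00]
turn az -0.01 then dx 0.09 dy 0.01 dz 2.12
```

Call:
{"method": "apply_moves", "body": {
  "deltas": [
    [0.06, 0.01, 0.5, 0, 0, 0, 0],
    [0, 0, 0.5, 0, 0, 0, 0],
    [0, 0, 0.4, 0, 0, 0, 0],
    [0, 0, 0.4, 0, 0, 0, 0],
    [0, 0, 0.3, 0, 0, 0, 0],
    [0, 0, 0, 0, 0, 0, 0],
    [0, 0, 0, 0, 0, 0, 0]
  ]
}}

```text
time: 48.4
tool_pos: [610.7, -75.2, 91.9]
tcp_rot: [-180.0, 0.1, 1.8]
ft_force: [-4.5, 0.1, 4.0]
finger_gap: 58.6
grip_force: 44.7
```

Call:
{"method": "apply_moves", "body": {
  "deltas": [
    [0, 0, 0.07, 0, 0, 0, 0],
    [0, 0, 0, 0, 0, 0, 0]
  ]
}}

```text
time: 48.65
tool_pos: [610.8, -75.3, 90.6]
tcp_rot: [-180.0, 0.1, 1.8]
ft_force: [-8.1, 0.2, 9.6]
finger_gap: 58.6
grip_force: 45.4
```

Call:
{"method": "apply_moves", "body": {
  "deltas": [
    [0, 0, 0.04, 0, 0, 0, 0],
    [0, 0, 0, 0, 0, 0, 0]
  ]
}}

```text
time: 48.9
tool_pos: [610.9, -75.3, 89.8]
tcp_rot: [-180.0, 0.0, 1.8]
ft_force: [-10.6, 0.9, 13.0]
finger_gap: 58.4
grip_force: 45.9
```

It is touching the +x lead-in, so I'll lift, shift to -x and lower again.

Call:
{"method": "apply_moves", "body": {
  "deltas": [
    [0, 0, -0.3, 0, 0, 0, 0],
    [-0.1, 0, 0, 0, 0, 0, 0],
    [0, 0, 0, 0, 0, 0, 0]
  ]
}}

```text
time: 49.28
tool_pos: [608.0, -75.4, 97.4]
tcp_rot: [180.0, 0.0, 1.8]
ft_force: [0.5, 0.2, -1.0]
finger_gap: 58.8
grip_force: 44.7
```

Call:
{"method": "apply_moves", "body": {
  "deltas": [
    [0, 0, 0.25, 0, 0, 0, 0],
    [0, 0, 0.1, 0, 0, 0, 0],
    [0, 0, 0, 0, 0, 0, 0]
  ]
}}

```text
time: 49.65
tool_pos: [607.9, -75.3, 86.8]
tcp_rot: [-180.0, 0.1, 1.8]
ft_force: [-1.3, -1.3, 1.3]
finger_gap: 58.3
grip_force: 44.8
```

Call:
{"method": "apply_moves", "body": {
  "deltas": [
    [0, 0, 0.06, 0, 0, 0, 0],
    [0, 0, 0, 0, 0, 0, 0]
  ]
}}

```text
time: 49.9
tool_pos: [608.2, -75.4, 86.0]
tcp_rot: [180.0, 0.0, 1.8]
ft_force: [-4.1, 0.2, 6.9]
finger_gap: 58.6
grip_force: 45.4
```

Call:
{"method": "apply_moves", "body": {
  "deltas": [
    [-0.03, 0, 0, 0, 0, 0, 0],
    [0, 0, 0, 0, 0, 0, 1],
    [0, 0, 0, 0, 0, 0, 1],
    [0, 0, 0, 0, 0, 0, 1],
    [0, 0, -0.6, 0, 0, 0, 1],
    [0, 0, -0.9, 0, 0, -0.64, 1],
    [0, 0, -0.8, 0, 0, -0.64, 1],
    [0, 0, 0, 0, 0, 0, 1]
  ]
}}

```text
time: 50.9
tool_pos: [609.5, -75.8, 158.5]
tcp_rot: [179.9, -0.3, 7.6]
ft_force: [0.4, 0.1, -0.1]
finger_gap: 85.5
grip_force: 0.0
```

Run:
```python
from h import *
go(424.8,-203.0,35,7.7)
```

```text
at [609.5 -75.8 158.5] [179.88  -0.34   7.64]
turn az -0.01 then dx -6.67 dy 3.38 dz 4.12
```

Call:
{"method": "apply_moves", "body": {
  "deltas": [
    [-0.95, 0.483, 0, 0, 0, 0, 1],
    [-0.95, 0.483, 0, 0, 0, 0, 1],
    [-0.95, 0.483, 0, 0, 0, 0, 1],
    [-0.95, 0.483, 0, 0, 0, 0, 1],
    [-0.95, 0.483, 0, 0, 0, 0, 1],
    [-0.95, 0.483, 0, 0, 0, 0, 1],
    [-0.95, 0.483, 0, 0, 0, 0, 1],
    [0, 0, 0, 0, 0, 0, 1]
  ]
}}

```text
time: 51.9
tool_pos: [421.6, -203.2, 153.9]
tcp_rot: [-180.0, 0.0, 7.5]
ft_force: [0.5, -0.3, 0.4]
finger_gap: 85.6
grip_force: 0.0
```

Run:
```python
from find import *
look('7')
go(424.8,-203,9,7.7)
t=cv2.imread('pics/top7.png'); s=cv2.imread('pics/side7.png')
f=lambda q:cv2.resize(q,(400,400),interpolation=cv2.INTER_CUBIC)
cv2.imwrite('pics/c7.png',np.hstack([f(t[140:200,280:340]),f(s[180:240,315:375])]))
```

```text
top plate 649.0 -434.3 55 55 -1.0
side plate 424.2 -204.3 58 60 7.5
side plate 647.2 -437.8 57 56 -1.9
at [ 423.2 -202.4  154.3] [-1.7999e+02 -2.0000e-02  7.5500e+00]
turn az -0.03 then dx 0.05 dy 0.03 dz 4.84
```

View pics/c7.png

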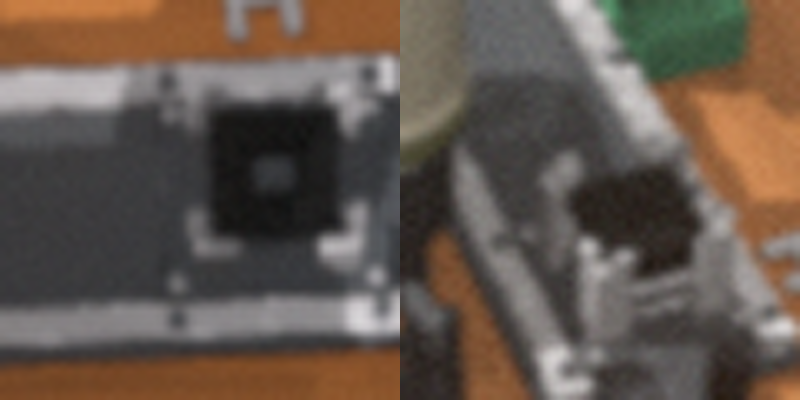

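The stack looks square in both panels, at (275,172) and (640,215). I'll check numerically that the top pad sits flat before adding the plate.

Run:
```python
from h import *
for k in (4,6,7):
  for n in('top','side'):
    im=cv2.imread(f'pics/{n}{k}.png'); g=cv2.resize(im,None,fx=4,fy=4,interpolation=cv2.INTER_CUBIC).max(2)
    for th in (42,50):
        m=(g<th).astype(np.uint8); m=cv2.morphologyEx(m,cv2.MORPH_CLOSE,np.ones((5,5))); m=cv2.morphologyEx(m,cv2.MORPH_OPEN,np.ones((13,13)))
        lab=cv2.connectedComponentsWithStats(m)
        pc=proj(n,[611,-75,75])*4
        for i in range(1,lab[0]):
            x,y,w,h,a=lab[2][i]
            if np.hypot(*(lab[3][i]-pc))<40: print(k,n,th,(x/4,y/4,w/4,h/4),a/16,(lab[3][i]/4).round(2))
for z in(64,76,82): print(z,proj('top',[[611+a,-75+b,z] for a,b in((-30,0),(30,0),(0,-30),(0,30))]).round(1).tolist(),proj('side',[611,-75,z]).round(1))
```

```text
4 top 42 (np.float64(312.0), np.float64(157.25), np.float64(18.5), np.float64(18.5)) 282.375 [321.21 166.07]
4 top 50 (np.float64(311.5), np.float64(156.75), np.float64(19.5), np.float64(19.5)) 325.3125 [321.16 166.03]
6 top 42 (np.float64(311.5), np.float64(157.0), np.float64(19.25), np.float64(19.25)) 314.625 [321.06 166.19]
6 top 50 (np.float64(311.0), np.float64(156.5), np.float64(20.25), np.float64(20.5)) 354.375 [321.04 166.17]
6 side 50 (np.float64(342.25), np.float64(207.0), np.float64(16.0), np.float64(13.25)) 138.25 [350.96 212.79]
7 top 42 (np.float64(311.5), np.float64(156.5), np.float64(19.0), np.float64(19.75)) 322.5625 [320.86 165.93]
7 top 50 (np.float64(310.75), np.float64(156.25), np.float64(20.25), np.float64(20.75)) 360.1875 [320.86 166.05]
7 side 50 (np.float64(341.75), np.float64(206.0), np.float64(16.0), np.float64(9.75)) 124.1875 [349.84 210.86]
7 side 50 (np.float64(352.0), np.float64(216.75), np.float64(3.5), np.float64(3.5)) 12.1875 [353.62 218.37]
64 [[320.8, 175.0], [320.6, 156.8], [330.0, 165.8], [311.4, 165.9]] [350.6 214.6]
76 [[320.9, 174.2], [320.7, 155.9], [330.2, 164.9], [311.4, 165.1]] [350.8 212.2]
82 [[320.9, 173.8], [320.7, 155.4], [330.2, 164.5], [311.4, 164.6]] [350.9 211.1]
```

The top pad's edges fit a flat pad at the right height: far edge row 156.3, left edge column 310.8, no tilt. Now the plate.

Call:
{"method": "apply_moves", "body": {
  "deltas": [
    [0.04, 0.02, 0.8, 0, 0, -0.03, 1],
    [0, 0, 0.9, 0, 0, 0, 1],
    [0, 0, 0.9, 0, 0, 0, 1],
    [0, 0, 0.9, 0, 0, 0, 1],
    [0, 0, 0.8, 0, 0, 0, 1],
    [0, 0, 0.3, 0, 0, 0, 1],
    [0, 0, 0.2, 0, 0, 0, 1],
    [0, 0, 0, 0, 0, 0, 1]
  ]
}}

```text
time: 53.0
tool_pos: [424.8, -202.9, 10.7]
tcp_rot: [180.0, -0.0, 7.8]
ft_force: [0.5, 0.7, 0.5]
finger_gap: 85.4
grip_force: 0.0
```

Run:
```python
from find import *
look()
go(424.8,-203,9,7.7)
```

```text
top plate 649.0 -434.4 55 55 -1.3
side plate 647.2 -437.5 57 56 -2.6
at [ 425.1 -203.2   11.2] [ 1.7995e+02 -6.0000e-02  7.7800e+00]
turn az 0.02 then dx -0.01 dy -0.01 dz 0.07
```

Call:
{"method": "apply_moves", "body": {
  "deltas": [
    [0, 0, 0.05, 0, 0, 0, 1],
    [0, 0, 0, 0, 0, 0, 0],
    [0, 0, 0, 0, 0, 0, 0],
    [0, 0, 0, 0, 0, 0, 0],
    [0, 0, 0, 0, 0, 0, 0],
    [0, 0, 0, 0, 0, 0, 0]
  ]
}}

```text
time: 53.85
tool_pos: [424.7, -203.1, 9.5]
tcp_rot: [180.0, -0.0, 7.8]
ft_force: [-1.1, 1.4, 5.9]
finger_gap: 58.3
grip_force: 43.8
```

Call:
{"method": "apply_moves", "body": {
  "deltas": [
    [0, 0, -0.4, 0, 0, 0, 0],
    [0, 0, -0.9, 0, 0, 0.43, 0],
    [0, 0, -0.9, 0, 0, 0.43, 0],
    [0, 0, -0.9, 0, 0, 0.43, 0],
    [0, 0, -0.9, 0, 0, 0, 0],
    [0, 0, -0.9, 0, 0, 0, 0],
    [0, 0, 0, 0, 0, 0, 0]
  ],
  "grip_force": 60
}}

```text
time: 54.72
tool_pos: [425.7, -203.8, 158.4]
tcp_rot: [179.8, -0.2, 1.9]
ft_force: [-0.2, -0.2, -2.5]
finger_gap: 58.0
grip_force: 66.3
```

Run:
```python
from h import *
go(610.3,-75.1,95,1.84)
```

```text
at [ 425.7 -203.8  158.4] [179.85  -0.23   1.86]
turn az 0.01 then dx 6.29 dy -4.09 dz 2.11
```

Call:
{"method": "apply_moves", "body": {
  "deltas": [
    [0.9, -0.584, 0, 0, 0, 0, 0],
    [0.9, -0.584, 0, 0, 0, 0, 0],
    [0.9, -0.584, 0, 0, 0, 0, 0],
    [0.9, -0.584, 0, 0, 0, 0, 0],
    [0.9, -0.584, 0, 0, 0, 0, 0],
    [0.9, -0.584, 0, 0, 0, 0, 0],
    [0.9, -0.584, 0, 0, 0, 0, 0],
    [0, 0, 0, 0, 0, 0, 0]
  ]
}}

```text
time: 55.72
tool_pos: [609.4, -72.6, 153.7]
tcp_rot: [-179.9, 0.1, 2.0]
ft_force: [-0.9, -0.1, -2.5]
finger_gap: 58.4
grip_force: 66.3
```

Run:
```python
from h import *
go(610,-75.1,100,1.84)
```

```text
at [609.4 -72.6 153.7] [-1.7995e+02  1.3000e-01  1.9800e+00]
turn az 0.03 then dx 0.02 dy 0.08 dz 1.79
```

Call:
{"method": "apply_moves", "body": {
  "deltas": [
    [0, 0, 0.5, 0, 0, 0, 0],
    [0, 0, 0.5, 0, 0, 0, 0],
    [0, 0, 0.5, 0, 0, 0, 0],
    [0, 0, 0, 0, 0, 0, 0],
    [0, 0, 0, 0, 0, 0, 0]
  ]
}}

```text
time: 56.35
tool_pos: [609.3, -74.4, 111.1]
tcp_rot: [180.0, -0.0, 1.9]
ft_force: [0.6, 0.4, -1.3]
finger_gap: 58.1
grip_force: 66.2
```

Run:
```python
from h import *
go(610,-75.1,95,1.84)
```

```text
at [609.3 -74.4 111.1] [ 1.80e+02 -2.00e-02  1.85e+00]
turn az 0.0 then dx 0.02 dy 0.02 dz 0.54
```

Call:
{"method": "apply_moves", "body": {
  "deltas": [
    [0, 0.02, 0.25, 0, 0, 0, 0],
    [0, 0, 0.2, 0, 0, 0, 0],
    [0, 0, 0, 0, 0, 0, 0]
  ]
}}

```text
time: 56.72
tool_pos: [608.7, -74.7, 96.5]
tcp_rot: [-180.0, 0.1, 1.9]
ft_force: [0.1, -0.7, -2.6]
finger_gap: 58.1
grip_force: 66.3
```

Call:
{"method": "apply_moves", "body": {
  "deltas": [
    [0, 0, 0.08, 0, 0, 0, 0],
    [0, 0, 0, 0, 0, 0, 0]
  ]
}}

```text
time: 56.98
tool_pos: [609.2, -74.8, 94.9]
tcp_rot: [180.0, 0.0, 1.9]
ft_force: [-0.5, 0.9, -1.7]
finger_gap: 57.6
grip_force: 66.3
```

Call:
{"method": "apply_moves", "body": {
  "deltas": [
    [0, 0, 0.05, 0, 0, 0, 0],
    [0, 0, 0, 0, 0, 0, 0]
  ]
}}

```text
time: 57.22
tool_pos: [609.2, -74.8, 93.4]
tcp_rot: [-180.0, 0.0, 1.9]
ft_force: [-0.6, -0.3, -1.6]
finger_gap: 57.6
grip_force: 66.3
```

Call:
{"method": "apply_moves", "body": {
  "deltas": [
    [0, 0, 0.05, 0, 0, 0, 0],
    [0, 0, 0, 0, 0, 0, 0]
  ]
}}

```text
time: 57.48
tool_pos: [609.2, -74.8, 91.8]
tcp_rot: [-180.0, 0.0, 1.9]
ft_force: [-0.6, 0.1, -1.4]
finger_gap: 57.9
grip_force: 66.3
```

Call:
{"method": "apply_moves", "body": {
  "deltas": [
    [0, 0, 0.04, 0, 0, 0, 0],
    [0, 0, 0, 0, 0, 0, 0]
  ]
}}

```text
time: 57.72
tool_pos: [609.3, -74.8, 91.7]
tcp_rot: [180.0, -0.0, 1.9]
ft_force: [-3.6, -0.0, 4.6]
finger_gap: 57.7
grip_force: 67.0
```

The plate bore at z 91.7 against an expected 91.4. I'll release it, rise and go over the grip.

Call:
{"method": "apply_moves", "body": {
  "deltas": [
    [0, 0, 0, 0, 0, 0, 1],
    [0, 0, 0, 0, 0, 0, 1],
    [0, 0, 0, 0, 0, 0, 1],
    [0, 0, -0.6, 0, 0, 0, 1],
    [0, 0, -0.9, 0, 0, 0, 1],
    [0, 0, -0.7, 0, 0, 0, 1],
    [0.08, 0.5, 0, 0, 0, 0, 1],
    [0, 0.9, 0, 0, 0, 0, 1]
  ],
  "grip_force": 40
}}

```text
time: 58.72
tool_pos: [613.3, -117.2, 156.7]
tcp_rot: [180.0, -0.0, 1.9]
ft_force: [-0.6, 0.7, -0.3]
finger_gap: 85.6
grip_force: 0.0
```

Call:
{"method": "apply_moves", "body": {
  "deltas": [
    [0, 0.9, 0, 0, 0, 0, 1],
    [0, 0.9, 0, 0, 0, 0, 1],
    [0, 0.8, 0, 0, 0, 0, 1],
    [0, 0, 0, 0, 0, 0, 1]
  ]
}}

```text
time: 59.22
tool_pos: [615.1, -197.0, 156.1]
tcp_rot: [180.0, 0.0, 1.7]
ft_force: [0.2, 0.5, 1.0]
finger_gap: 85.2
grip_force: 0.0
```

Run:
```python
from find import *
look('8')
go(615,-195,67,1.84)
t=cv2.imread('pics/top8.png'); s=cv2.imread('pics/side8.png')
f=lambda q:cv2.resize(q,(400,400),interpolation=cv2.INTER_CUBIC)
cv2.imwrite('pics/c8.png',np.hstack([f(t[140:200,280:340]),f(s[180:240,315:375])]))
```

```text
top plate 649.1 -434.2 56 55 -0.4
side plate 647.3 -437.6 57 56 -2.6
at [ 615.4 -194.9  156.2] [-1.7996e+02  4.0000e-02  1.8200e+00]
turn az -0.0 then dx -0.01 dy 0.00 dz 2.97
```

View pics/c8.png

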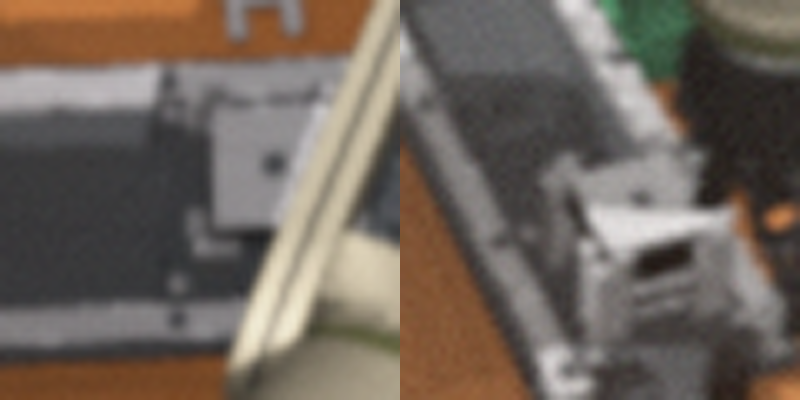

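The plate lies flat and square on the stack with its dimple showing, at (275,163) in the top panel and (640,195) in the side panel. I'll pinch the grip and push home.

Call:
{"method": "apply_moves", "body": {
  "deltas": [
    [0, 0, 0.8, 0, 0, 0, 1],
    [0, 0, 0.8, 0, 0, 0, 1],
    [0, 0, 0.8, 0, 0, 0, 1],
    [0, 0, 0.5, 0, 0, 0, 1],
    [0, 0, 0, 0, 0, 0, 1]
  ]
}}

```text
time: 59.95
tool_pos: [614.7, -193.6, 68.3]
tcp_rot: [-179.9, 0.1, 1.9]
ft_force: [-0.4, 0.2, 0.5]
finger_gap: 85.4
grip_force: 0.0
```

Call:
{"method": "apply_moves", "body": {
  "deltas": [
    [0, 0, 0, 0, 0, 0, 0],
    [0, 0, 0, 0, 0, 0, 0],
    [0, 0, 0, 0, 0, 0, 0],
    [0, 0, 0, 0, 0, 0, 0],
    [0, 0, 0, 0, 0, 0, 0],
    [0, 0, 0, 0, 0, 0, 0]
  ]
}}

```text
time: 60.7
tool_pos: [616.0, -194.8, 70.6]
tcp_rot: [180.0, -0.1, 1.9]
ft_force: [-1.9, 0.3, 5.9]
finger_gap: 22.7
grip_force: 39.1
```

Call:
{"method": "apply_moves", "body": {
  "deltas": [
    [0, -0.1, 0, 0, 0, 0, 0],
    [0, -0.2, 0, 0, 0, 0, 0],
    [0, -0.3, 0, 0, 0, 0, 0],
    [0, -0.4, 0, 0, 0, 0, 0],
    [0, -0.5, 0, 0, 0, 0, 0],
    [0, -0.5, 0, 0, 0, 0, 0],
    [0, -0.5, 0, 0, 0, 0, 0],
    [0, -0.5, 0, 0, 0, 0, 0]
  ]
}}

```text
time: 61.7
tool_pos: [612.8, -104.9, 70.6]
tcp_rot: [179.9, -0.0, 1.9]
ft_force: [-3.5, -2.2, 7.4]
finger_gap: 22.7
grip_force: 39.5
```

Call:
{"method": "apply_moves", "body": {
  "deltas": [
    [0, -0.5, 0, 0, 0, 0, 0],
    [0, -0.5, 0, 0, 0, 0, 0],
    [0, -0.5, 0, 0, 0, 0, 0],
    [0, -0.5, 0, 0, 0, 0, 0],
    [0, -0.5, 0, 0, 0, 0, 0],
    [0, -0.4, 0, 0, 0, 0, 0],
    [0, -0.3, 0, 0, 0, 0, 0],
    [0, -0.1, 0, 0, 0, 0, 0]
  ]
}}

```text
time: 62.7
tool_pos: [609.3, -5.3, 70.6]
tcp_rot: [180.0, 0.0, 1.9]
ft_force: [-4.5, -3.4, 9.9]
finger_gap: 22.7
grip_force: 39.8
```

Call:
{"method": "apply_moves", "body": {
  "deltas": [
    [0, -0.3, 0, 0, 0, 0, 0],
    [0, -0.3, 0, 0, 0, 0, 0],
    [0, -0.2, 0, 0, 0, 0, 0],
    [0, -0.1, 0, 0, 0, 0, 0],
    [0, 0, 0, 0, 0, 0, 0]
  ]
}}

```text
time: 63.32
tool_pos: [608.4, 21.7, 70.6]
tcp_rot: [-180.0, 0.0, 1.9]
ft_force: [-5.0, 0.1, 10.2]
finger_gap: 22.7
grip_force: 39.8
```

Call:
{"method": "apply_moves", "body": {
  "deltas": [
    [0, -0.1, 0, 0, 0, 0, 0],
    [0, 0, 0, 0, 0, 0, 0]
  ]
}}

```text
time: 63.58
tool_pos: [608.3, 24.5, 70.6]
tcp_rot: [180.0, 0.0, 1.9]
ft_force: [-4.5, -0.1, 9.3]
finger_gap: 22.8
grip_force: 39.8
```

Call:
{"method": "apply_moves", "body": {
  "deltas": [
    [0, -0.1, 0, 0, 0, 0, 0],
    [0, 0, 0, 0, 0, 0, 0]
  ]
}}

```text
time: 63.82
tool_pos: [608.3, 25.2, 70.7]
tcp_rot: [179.8, 0.0, 1.8]
ft_force: [-4.4, -10.9, 9.4]
finger_gap: 23.1
grip_force: 40.0
```

The fixture is home: the grip is at y = 25.2, and 24.9 was expected for 220 mm of travel. I'll release, rise and locate the lever.

Call:
{"method": "apply_moves", "body": {
  "deltas": [
    [0, 0.03, 0, 0, 0, 0, 1],
    [0, 0, 0, 0, 0, 0, 1],
    [0, 0, 0, 0, 0, 0, 1],
    [0, 0, -0.6, 0, 0, 0, 1],
    [0, 0, -0.8, 0, 0, 0, 1],
    [0, 0, -0.9, 0, 0, 0, 1],
    [0, 0, -0.9, 0, 0, 0, 0],
    [0, 0, -0.9, 0, 0, 0, 0]
  ]
}}

```text
time: 64.82
tool_pos: [608.7, 26.5, 195.3]
tcp_rot: [180.0, -0.1, 1.9]
ft_force: [-0.3, 0.4, -0.3]
finger_gap: 51.5
grip_force: 0.0
```

Call:
{"method": "apply_moves", "body": {
  "deltas": [
    [-0.5, 0, -1, 0, 0, 0, 0],
    [-0.9, 0, -1, 0, 0, 0, 0],
    [-0.9, 0, -1, 0, 0, 0, 0],
    [-0.9, 0, 0, 0, 0, 0, 0],
    [-0.9, 0, 0, 0, 0, 0, 0],
    [0, 0, 0, 0, 0, 0, 0]
  ]
}}

```text
time: 65.58
tool_pos: [484.7, 22.5, 284.6]
tcp_rot: [180.0, -0.1, 1.9]
ft_force: [0.2, -0.1, -0.0]
finger_gap: -0.2
grip_force: 0.0
```

Run:
```python
from h import *
print(sense()['tool_pos'])
O=np.array([604.5,144.8,0]); M=R.from_euler('z',1.84,degrees=True)
for y in(50,60,70):
    pts=[M.apply([0,y,190])+O]+[M.apply([-r*np.cos(.45),y,190+r*np.sin(.45)])+O for r in(170,208)]
    print(y,proj('top',pts).round(1).tolist(),proj('side',pts).round(1).tolist())
t=snapshot('top')[:,:,::-1]; s=snapshot('side')[:,:,::-1]
f=lambda q:cv2.resize(q,(400,400),interpolation=cv2.INTER_CUBIC)
cv2.imwrite('pics/c9.png',np.hstack([f(t[130:220,180:270]),f(s[100:190,270:360])]))
```

```text
[484.69122806  22.48370877 284.57126126]
50 [[230.1, 159.5], [226.2, 207.0], [225.3, 218.6]] [[325.1, 144.4], [285.7, 136.1], [276.2, 134.2]]
60 [[226.7, 159.6], [222.6, 207.1], [221.6, 218.7]] [[324.2, 142.9], [284.9, 134.6], [275.5, 132.7]]
70 [[223.4, 159.7], [219.0, 207.3], [217.9, 218.9]] [[323.3, 141.5], [284.2, 133.2], [274.7, 131.2]]
```

View pics/c9.png

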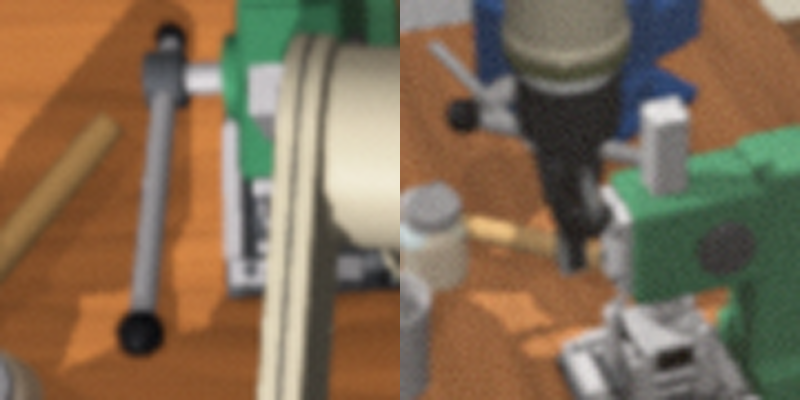

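In the top panel the hub is at (165,78), full-image (217.1,147.5), and the ball is at (139,333), full-image (211.3,204.9). In the side panel the ball is at (462,115), full-image (284.0,125.9). The fixture sits under the head. I'll triangulate the ball.

Run:
```python
from h import *
o1,d1=ray('top',211.3-.4,204.9-.4); o2,d2=ray('side',284-.4,125.9-.4)
A=np.stack([d1,-d2],1); k=np.linalg.lstsq(A,o2-o1,rcond=None)[0]
a,b=o1+d1*k[0],o2+d2*k[1]; ball=(a+b)/2; print('ball',ball.round(1),'gap',np.linalg.norm(a-b).round(1))
hub=onz('top',217.1-.4,147.5-.4,190); print('hub',hub.round(1))
v=ball-hub; print('len',np.linalg.norm(v).round(1),'elev',np.arctan2(v[2],np.hypot(v[0],v[1])).round(3),'yaw',np.degrees(np.arctan2(v[1],v[0])).round(1))
M=R.from_euler('z',1.84,degrees=True); print('press frame hub',M.inv().apply(hub-[604.5,144.8,0]).round(1))
e=v/np.linalg.norm(v); p=hub+e*170; print('mid',p.round(1)); go(p[0],p[1],p[2]+40,1.84)
```

```text
ball [453.5 227.9 284.9] gap 0.9
hub [640.9 235.4 190. ]
len 210.2 elev 0.468 yaw -177.7
press frame hub [ 39.3  89.4 190. ]
mid [489.3 229.3 266.7]
at [485.9  22.4 284.1] [ 1.7999e+02 -1.3000e-01  1.8700e+00]
turn az 0.01 then dx 0.34 dy -6.89 dz -0.76
```

Call:
{"method": "apply_moves", "body": {
  "deltas": [
    [0, 0, -0.9, 0, 0, 0, 0],
    [0.04, -0.98, 0, 0, 0, 0, 0],
    [0.05, -0.98, 0, 0, 0, 0, 0],
    [0.05, -0.98, 0, 0, 0, 0, 0],
    [0.05, -0.98, 0, 0, 0, 0, 0],
    [0.05, -0.98, 0, 0, 0, 0, 0],
    [0.05, -0.98, 0, 0, 0, 0, 0],
    [0.05, -0.98, 0, 0, 0, 0, 0]
  ]
}}

```text
time: 66.68
tool_pos: [489.6, 229.7, 309.9]
tcp_rot: [-180.0, -0.0, 1.9]
ft_force: [0.9, 0.2, 0.7]
finger_gap: 0.1
grip_force: 0.0
```

Call:
{"method": "apply_moves", "body": {
  "deltas": [
    [0, 0, 0, 0, 0, 0, 0],
    [0, 0, 0.3, 0, 0, 0, 0],
    [0, 0, 0.3, 0, 0, 0, 0],
    [0, 0, 0, 0, 0, 0, 0]
  ]
}}

```text
time: 67.18
tool_pos: [488.7, 227.5, 290.6]
tcp_rot: [180.0, 0.1, 1.8]
ft_force: [-0.6, 0.1, 0.7]
finger_gap: 0.0
grip_force: 0.0
```

Call:
{"method": "apply_moves", "body": {
  "deltas": [
    [0, 0, 0.2, 0, 0, 0, 0],
    [0, 0, 0.2, 0, 0, 0, 0],
    [0, 0, 0.2, 0, 0, 0, 0],
    [0, 0, 0.2, 0, 0, 0, 0]
  ]
}}

```text
time: 67.68
tool_pos: [488.9, 228.4, 267.5]
tcp_rot: [-180.0, -0.0, 1.9]
ft_force: [-0.6, -0.4, 3.7]
finger_gap: -0.1
grip_force: 1.6
```

Call:
{"method": "apply_moves", "body": {
  "deltas": [
    [0, 0, 0.28, 0, 0, 0, 0],
    [0, 0, 0.28, 0, 0, 0, 0],
    [0, 0, 0.28, 0, 0, 0, 0],
    [0, 0, 0.28, 0, 0, 0, 0],
    [0, 0, 0.28, 0, 0, 0, 0],
    [0, 0, 0.28, 0, 0, 0, 0],
    [0, 0, 0.2, 0, 0, 0, 0],
    [0, 0, 0.1, 0, 0, 0, 0]
  ]
}}

```text
time: 68.68
tool_pos: [488.8, 228.3, 207.9]
tcp_rot: [180.0, 0.0, 1.9]
ft_force: [-2.5, 0.6, 3.8]
finger_gap: 0.3
grip_force: 1.7
```

Call:
{"method": "apply_moves", "body": {
  "deltas": [
    [0, 0, 0.1, 0, 0, 0, 0],
    [0, 0, 0.1, 0, 0, 0, 0],
    [0, 0, 0, 0, 0, 0, 0]
  ]
}}

```text
time: 69.05
tool_pos: [489.0, 228.3, 202.1]
tcp_rot: [180.0, -0.0, 1.9]
ft_force: [0.0, 0.7, 0.9]
finger_gap: -0.1
grip_force: 0.2
```

Call:
{"method": "apply_moves", "body": {
  "deltas": [
    [0, 0, 0.1, 0, 0, 0, 0],
    [0, 0, 0.05, 0, 0, 0, 0],
    [0, 0, 0, 0, 0, 0, 0]
  ]
}}

```text
time: 69.42
tool_pos: [489.2, 228.3, 197.9]
tcp_rot: [-180.0, -0.0, 1.9]
ft_force: [1.0, 0.2, 1.8]
finger_gap: 0.4
grip_force: 0.7
```

Call:
{"method": "apply_moves", "body": {
  "deltas": [
    [0, 0, 0.1, 0, 0, 0, 0],
    [0, 0, 0.1, 0, 0, 0, 0],
    [0, 0, 0, 0, 0, 0, 0]
  ]
}}

```text
time: 69.8
tool_pos: [489.1, 228.3, 191.7]
tcp_rot: [-180.0, -0.0, 1.9]
ft_force: [1.5, -0.3, 1.3]
finger_gap: -0.2
grip_force: 0.6
```

Call:
{"method": "apply_moves", "body": {
  "deltas": [
    [0, 0, 0.1, 0, 0, 0, 0],
    [0, 0, 0, 0, 0, 0, 0]
  ]
}}

```text
time: 70.05
tool_pos: [488.9, 228.3, 188.6]
tcp_rot: [180.0, 0.0, 1.9]
ft_force: [0.7, -0.5, 1.5]
finger_gap: -0.2
grip_force: 0.8
```

Call:
{"method": "apply_moves", "body": {
  "deltas": [
    [0, 0, 0.08, 0, 0, 0, 0],
    [0, 0, 0, 0, 0, 0, 0]
  ]
}}

```text
time: 70.3
tool_pos: [489.2, 228.4, 186.9]
tcp_rot: [-180.0, -0.0, 1.9]
ft_force: [1.2, -0.9, 5.5]
finger_gap: 0.1
grip_force: 2.5
```

The ram reaches the plate at z 187, as predicted. I'll bear down harder.

Call:
{"method": "apply_moves", "body": {
  "deltas": [
    [0, 0, 0.08, 0, 0, 0, 0],
    [0, 0, 0, 0, 0, 0, 0]
  ]
}}

```text
time: 70.55
tool_pos: [489.4, 228.5, 185.8]
tcp_rot: [-180.0, -0.1, 1.9]
ft_force: [-2.1, -1.9, 13.0]
finger_gap: 0.1
grip_force: 6.6
```

Call:
{"method": "apply_moves", "body": {
  "deltas": [
    [0, 0, 0.08, 0, 0, 0, 0],
    [0, 0, 0, 0, 0, 0, 0]
  ]
}}

```text
time: 70.8
tool_pos: [489.7, 228.6, 184.7]
tcp_rot: [-180.0, -0.1, 1.9]
ft_force: [-7.0, -3.9, 20.9]
finger_gap: -0.1
grip_force: 11.2
```

Call:
{"method": "apply_moves", "body": {
  "deltas": [
    [0, 0, 0.08, 0, 0, 0, 0],
    [0, 0, 0, 0, 0, 0, 0]
  ]
}}

```text
time: 71.05
tool_pos: [489.9, 228.6, 183.6]
tcp_rot: [-180.0, -0.2, 1.9]
ft_force: [-11.5, -5.2, 31.0]
finger_gap: 0.0
grip_force: 16.0
```

Firm at 31 N. I'll lift off slowly and look.

Call:
{"method": "apply_moves", "body": {
  "deltas": [
    [0, 0, -0.1, 0, 0, 0, 0],
    [0, 0, -0.15, 0, 0, 0, 0],
    [0, 0, -0.3, 0, 0, 0, 0],
    [0, 0, -0.6, 0, 0, 0, 0],
    [0, 0, -0.9, 0, 0, 0, 0],
    [0, 0, -0.9, 0, 0, 0, 0],
    [0, 0, -0.9, 0, 0, 0, 0],
    [0, 0, -0.9, 0, 0, 0, 0]
  ]
}}

```text
time: 72.05
tool_pos: [488.8, 228.4, 323.5]
tcp_rot: [-180.0, -0.0, 1.9]
ft_force: [-0.4, 0.1, 0.2]
finger_gap: 0.2
grip_force: 0.0
```

Call:
{"method": "apply_moves", "body": {
  "deltas": [
    [-0.8, 0.5, 0, 0, 0, 0, 0],
    [-0.8, 0.5, 0, 0, 0, 0, 0],
    [0, 0.8, 0, 0, 0, 0, 0],
    [0, 0.8, 0, 0, 0, 0, 0],
    [0, 0.8, 0, 0, 0, 0, 0],
    [0, 0.8, 0, 0, 0, 0, 0],
    [0, 0.8, 0, 0, 0, 0, 0],
    [0, 0, 0, 0, 0, 0, 0]
  ]
}}

```text
time: 73.05
tool_pos: [445.9, 75.8, 322.6]
tcp_rot: [180.0, -0.0, 1.7]
ft_force: [0.6, 1.7, -0.4]
finger_gap: -0.1
grip_force: 0.0
```

Run:
```python
from h import *
print(sense()['tool_pos'])
t=snapshot('top')[:,:,::-1]; s=snapshot('side')[:,:,::-1]
f=lambda q:cv2.resize(q,(400,400),interpolation=cv2.INTER_CUBIC)
cv2.imwrite('pics/c10.png',np.hstack([f(t[130:220,180:270]),f(s[120:210,280:370])]))
h=np.array([640.9,235.4,190]); 
for a in(0.6,.667,.73): print(a,proj('top',h+208*np.array([-np.cos(.5-a),-.04*np.cos(.5-a),np.sin(.5-a)])).round(1))
```

```text
[445.89768903  75.78670913 322.5856581 ]
0.6 [219.1 217.1]
0.667 [220.  217.1]
0.73 [220.8 216.8]
```

View pics/c10.png

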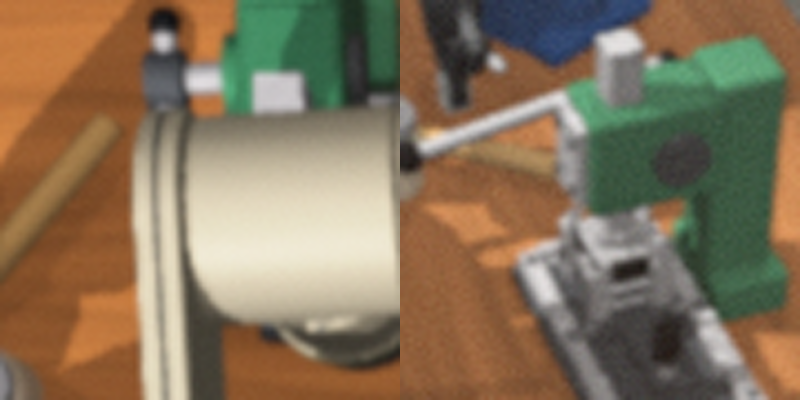

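The side panel shows the lever below level, the ram foot on the stack at (625,220) and the fixture under the head. The robot is clear, so I'm handing in.

```bash
python3 -c "
from bench import hand_in; print(hand_in())"
```

```text
the job is handed in; nothing more can be done
None
```

The job is handed in, with no verdict returned: the foot body, all four pads and the top plate are stacked in the pocket, the fixture is home at its stop, the lever was pressed to about 31 N with the ram on the plate, and the arm has let go and stands clear.

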